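Balance the press lever on the drip stand

TASK

Take the washed press lever off its two-forked rack and leave it lying square across the small pad of the drip stand, level and balanced there by itself. The weight inside the lever is hidden, so try lifting it a little at different points until it comes up with no tipping; keep it close to level the whole time, handle it gently without pressing it hard on rack or stand, and leave the cheeses and the mould alone.

Things in the scene. Friction and masses are not known exactly. Their poses are not given: they have to be found in the camera images.
- lever: Press lever: closed bare metal box bar, 440 mm long (y), 20 wide (x), 40 tall (z), 0.75 to 0.9 kg; origin: middle of its underside. On each side a rib, 2 mm proud (24 mm over both), runs at 21 to 29 mm height from y = -140 to 140 mm: grip there, up to 110 mm from the origin. Ballast is locked unseen inside: the balance point lies up to 100 mm either side of the origin, fixed.
- lever_hub (a point): Middle of the lever's round metal hub (48 mm across, 28 mm wide), 218 mm from the lever's origin at its +y end, 22 mm above the underside. The other (-y) end has a black rubber hand grip, 26 mm wide, from 185 to 230 mm out. Held lightly far from its balance point the lever turns in the fingers; held firmly it loads the wrist with a moment.
- rack: Fixed wire drip rack, 340 by 130 mm, under the lever. Origin: centre of its foot on the work surface; y along the lever. The lever rests on two uprights (16 mm thick) 140 mm either side of the origin; rest faces 80 mm above the work surface, with cheeks 32 mm apart and 8 mm higher beside the lever. Between the uprights nothing is higher than 16 mm.
- stand: Fixed drip stand: round metal foot 84 mm across, thin post, and a flat rubber pad on top. Origin: centre of the foot on the work surface. The pad is 20 mm along the stand's y axis and 40 mm along its x axis: the lever goes along the stand's y axis (either way round).
- stand_top (a point): Centre of the flat top face of the stand's pad, 95 mm above the work surface. The lever stays on by itself only if its balance point is within about 8 mm of this point along the lever.
- cheese_a: Bystander: round white cheese 100 mm across, 36 mm tall, origin at the centre of its underside. Leave alone.
- cheese_b: Bystander: as cheese_a.
- mould: Bystander: open white plastic cheese mould, a cup 100 mm across and 55 mm tall, origin at the centre of its underside. Leave alone.
Not all that is in view belongs to the job. Several things look just like the stand: the one meant starts nearest to the robot's base.

How it is judged:
By the outcome, as a careful person would: the job done as asked, in the order asked, and still so for the second after the job is handed in, with the robot touching nothing.
It also fails if it takes over 72 s, if anything falls off the work surface, if the arm or the gripper's body presses on something with over 40 N, if the wrist force passes 120 N, or if a joint passes its speed limit or range.

ROBOT

A 6-joint arm with a two-finger parallel gripper is mounted at the origin on the work surface. World frame = base frame: x ahead of the robot, y to its left, z up, the work surface at z = 0. Lengths are in m, angles in degrees, forces in N, time in s.
With the tool pointing down it reaches from about 0.375 to 0.9 m from the base axis. Payload 3.1 kg.
Tool frame: the origin (TCP) lies on the centre line of the jaws, within the pads' length; the fingertips stand 8 mm ahead of it and the grasp point (between the pads) lies 11 mm behind it; y points along the fingers, x is the direction in which the jaws open and shut, and the axes are right-handed (so a half turn about y gives the same grasp; the last joint's range is limited). The gripper opens to 87 mm and grips with 3 to 60 N. Pads are 19 mm wide; open, the fingers measure 117 mm over their backs; the gripper's body (75 mm by 190 mm) begins 51 mm behind the grasp point.
Start: joints at [-73.539, 30.224, 82.088, -0, 67.689, -10.227], TCP at [0.281, -0.558, 0.231] pointing down, gripper open.
Joint ranges: [-176.69, 176.69], [-43.24, 126.21], [12.49, 139.97], [-82, 262], [0, 151.66], [-163.58, 163.58]. Speed limits (degrees/s): [159.86, 159.86, 180, 180, 180, 180].

INTERFACE

Orientations are given as a 3x3 rotation matrix whose columns are the frame's x, y, z axes.
In Python, from rig import read_state, imaging, job, spotter gives the robot as it stands.
- The arm moves only by the tool apply_moves, never from a script. Its argument "steps" is a list of rows, each an object of numbers: "x", "y", "z": the shift along the world's x, y, z in mm; "spin": the turn about the world's z in rad. In form: [{"x": .., "y": .., "z": .., "spin": ..}, ...]. A call has 1 to 12 rows; each row shifts and turns the pose as measured when the row begins; what a row does not reach is not made up. A row lasts 1/10 s, in which the tool goes at most 50 mm and 8.59 degrees, less where a joint would pass 70% of its speed; a pose out of reach is approached as far as the arm can. A call is refused whole if a number of a shift passes 50 or a number of a turn 0.15, either way. A call with a gripper value outside its range is refused whole. "grip" is the finger opening in mm, from 0 to 87, set as the call begins (left out, the last holds). The fingers move at their own pace and stop on an object; the grip force is fixed at half the most. Time passes only in rows, so rows that do not move let the fingers close. It gives the time, the measured TCP pose, the force and the opening at its end, in the units of the state.
- read_state(): the state, without advancing time (a new reading comes with each control period).
- imaging.capture(name): name is "scene" or "top" or "wrist"; returns the picture (480x640x3 uint8, red, green, blue); there is no depth.
- imaging.camera_params(name): a dict with "fov_y" (degrees; the focal length in pixels is half the picture's height over the tangent of half this angle, whatever the lens; pixels are square), "cx", "cy" (the principal point, pixels), "dist" ([k1, k2, p1, p2, k3] as OpenCV has them; the pictures are not rectified), "R" (3x3) and "t" (3): a world point X has camera coordinates R X + t. Camera axes: x right, y down, z forward; pixel columns grow to the right and rows downward; lengths in m; the calibration is good to about 2 mm. A picture is of the moment at which its call begins: read the wrist's pose just before it. camera_params takes no time and is no camera call; for the wrist camera it gives the pose at the moment of the call.
- job.hand_in(): hands the job in, once; it reports no verdict.
Trained networks look in the newest picture that a camera, given by its name, has taken for a name from the list of things; names that differ only in an ending like _2 or _b are one class to them, and where a whole thing is asked for, a point or a joint stands for the part that bears it (a point fixed in the world has none). Each returns a list of dicts, best first, with "score" (0 to 1); they miss things now and then, are a little off and sometimes report something else, mostly with a low value. They report only what shows in the picture. A call takes as long as a camera call. They do not tell look-alikes from the thing itself.
- spotter.cut_out(name, camera): "mask" (480x640 bool, what is visible of it) and "rect" ([left, top, width, height] in pixels, round what is visible of it).
The state is a dict: "time_s": time; "joint_positions": joint angles; "qvel": joint speeds; "tau": joint torques, N m; "position": TCP position; "tcp_rot": TCP orientation; "force": force on the tool from outside, world axes, zero at the start; "moment": the same for the moment, N m; "opening": opening from 0.0 (shut) to 1.0 (fully open).
Only numpy, scipy, OpenCV 4.12 (cv2) and the standard library are available. Lean on these libraries where they do the work, as an engineer would, in place of code of your own. Each camera call takes 0.05 s, during which the arm holds its last target.

## Working session

There is one attempt and no reset: what is moved stays moved. The work goes in short steps, Python scripts to look and compute and a tool call to move; the robot and the scene stay as the last step left them, time stands still between calls to the robot, and variables do not carry over. Pictures are saved under pics/ and viewed, and the job is handed in when it is done.

Besides the shell and the picture viewer there is one more tool, called after "Emit:" in YAML: its name, and indented under it one key for each argument. apply_moves: Moves the arm, as the interface text tells. Its arguments: {"type":"object","properties":{"steps":{"type":"array"},"grip":{"type":"number"}},"required":["steps"]}

```bash
mkdir -p pics; python3 - <<'E'
from rig import read_state, imaging, job, spotter
import cv2,pickle
s=read_state();print(s)
for n in ["scene","top"]:
    im=imaging.capture(n);cv2.imwrite(f"pics/{n}0.png",im[:,:,::-1]);p=imaging.camera_params(n);print(n,p)
    pickle.dump((im,p),open(f"{n}0.pkl","wb"))
E
```

```text
{'time_s': 0.0, 'joint_positions': array([-7.35385345e+01,  3.02789412e+01,  8.21571640e+01, -1.61021398e-03,
        6.76883849e+01, -1.02281233e+01]), 'qvel': array([ 0.08626845, -0.01941449, -0.11880694,  0.01888456,  0.08042942,
       -0.02713029]), 'tau': array([ 3.89299294e-04, -4.40039563e+01, -1.76594871e+01,  6.32791780e-02,
        5.82944811e-02, -1.56712913e-04]), 'position': array([ 0.28052663, -0.55770015,  0.22956756]), 'tcp_rot': array([[ 4.49165528e-01, -6.40629345e-04,  8.93448330e-01],
       [-8.93445990e-01,  2.07633099e-03,  4.49165841e-01],
       [-2.14284327e-03, -9.99997639e-01,  3.60248587e-04]]), 'force': array([-0.28710994,  0.02673059, -0.52193516]), 'moment': array([ 0.0066452 , -0.00287111, -0.07660026]), 'opening': 0.9996262352358596}
scene {'fov_y': 52.0012203943068, 'cx': 324.21857637914724, 'cy': 233.76716677362882, 'dist': array([-0.13687542,  0.        ,  0.        ,  0.        ,  0.        ]), 'R': array([[ 0.66765853,  0.74445705,  0.00397341],
       [ 0.55632146, -0.49537019, -0.66716924],
       [-0.49471054,  0.44765173, -0.74489557]]), 't': array([-0.34206677, -0.24592987,  1.35684434])}
top {'fov_y': 43.96956284201165, 'cx': 312.1615762428824, 'cy': 239.7614033575559, 'dist': array([-0.04085875,  0.        ,  0.        ,  0.        ,  0.        ]), 'R': array([[ 0.01900411, -0.99981344, -0.0034552 ],
       [-0.99747599, -0.01872299, -0.06849156],
       [ 0.06841409,  0.0047481 , -0.99764571]]), 't': array([-8.62745594e-04,  5.38300976e-01,  1.50015257e+00])}
```

View pics/scene0.png

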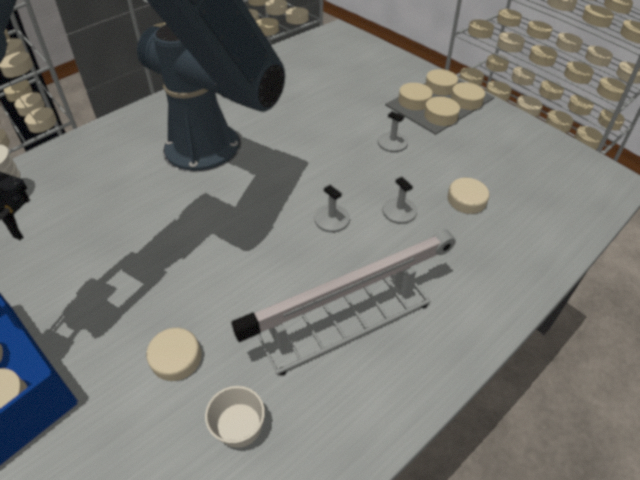

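View pics/top0.png

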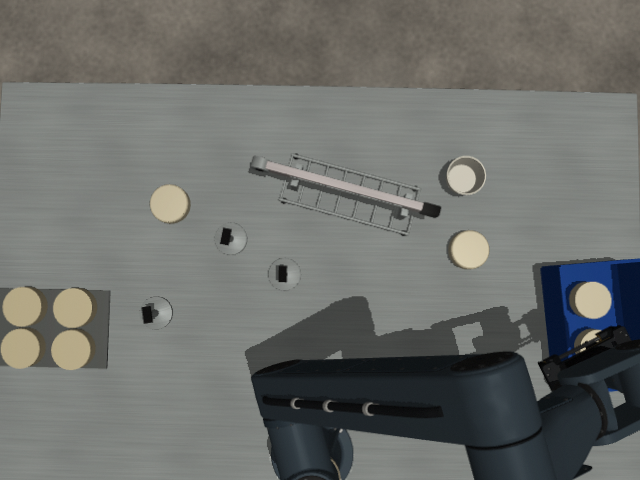

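The scene shows the lever from its black grip at scene (246,326) to its hub at (446,242). Top shows the same at (431,210) and (259,164). The mould and a cheese are near top (467,177) and (469,249), and the other cheese is at (170,204).

Stand candidates in top are (284,274), (230,238) and (156,313), with the base near (312,453). Next I'll measure these.

```bash
cat > h.py <<'E'
import numpy as np,cv2,pickle
def K(p):
    f=240/np.tan(np.radians(p['fov_y']/2));return np.array([[f,0,p['cx']],[0,f,p['cy']],[0,0,1.]])
def plane(p,uv,z):
    uv=np.asarray(uv,float).reshape(-1,1,2)
    n=cv2.undistortPoints(uv,K(p),p['dist']).reshape(-1,2)
    d=np.c_[n,np.ones(len(n))]@p['R']; C=-p['R'].T@p['t']
    return C+d*((z-C[2])/d[:,2])[:,None]
def proj(p,X):
    return cv2.projectPoints(np.asarray(X,float).reshape(-1,1,3),cv2.Rodrigues(p['R'])[0],p['t'],K(p),p['dist'])[0].reshape(-1,2)
E
python3 - <<'E'
from h import *
from rig import *
for n in ["top","scene"]:
    im,p=pickle.load(open(n+"0.pkl","rb"))
    for name in ["stand","stand_top","lever","lever_hub","rack","cheese_a","mould"]:
        try: r=spotter.cut_out(name,n)
        except Exception as e: print(name,e);continue
        for d in r:
            m=d['mask'];ys,xs=np.nonzero(m);c=(xs.mean(),ys.mean())
            print(n,name,round(d['score'],2),d['rect'],np.round(c,1),"z0",np.round(plane(p,[c],0)[0,:2],3))
        pickle.dump(r,open(f"cut_{n}_{name}.pkl","wb"))
im,p=pickle.load(open("top0.pkl","rb"))
c=im[130:330,130:450];cv2.imwrite("pics/c1.png",cv2.resize(c,None,fx=2.5,fy=2.5,interpolation=cv2.INTER_CUBIC)[:,:,::-1])
im,p=pickle.load(open("scene0.pkl","rb"))
c=im[100:250,300:500];cv2.imwrite("pics/c2.png",cv2.resize(c,None,fx=4,fy=4,interpolation=cv2.INTER_CUBIC)[:,:,::-1])
E
```

```text
top stand 0.88 [140.6, 296.9, 34.2, 34.2] [155.6 312.4] z0 [0.344 0.409]
top stand 0.66 [215.4, 222.9, 29.1, 33.6] [230.7 238.2] z0 [0.54 0.22]
top stand 0.63 [269.0, 259.8, 32.7, 28.7] [284.3 273.5] z0 [0.451 0.079]
top stand_top 0.85 [139.8, 293.9, 29.8, 37.2] [155.7 312.4] z0 [0.345 0.409]
top stand_top 0.83 [212.7, 222.3, 30.4, 32.9] [230.4 238.4] z0 [0.539 0.221]
top lever 0.71 [249.2, 155.5, 192.7, 62.6] [345.3 186.3] z0 [ 0.681 -0.074]
top lever_hub 0.76 [248.6, 157.4, 192.2, 61.2] [343.7 186. ] z0 [ 0.681 -0.07 ]
top rack 0.97 [278.9, 149.2, 139.2, 93.8] [348.4 189.3] z0 [ 0.673 -0.082]
top cheese_a 0.97 [447.3, 233.2, 42.3, 36.9] [467.8 249.2] z0 [ 0.522 -0.394]
top cheese_a 0.8 [148.1, 180.9, 38.6, 45.8] [169.8 203.4] z0 [0.627 0.382]
top mould 0.63 [444.9, 156.5, 42.2, 35.9] [465.3 175.4] z0 [ 0.715 -0.387]
scene stand 0.85 [315.1, 184.7, 35.2, 48.3] [332.2 212.8] z0 [0.436 0.095]
scene stand 0.68 [378.4, 110.3, 25.9, 42.0] [392.6 135.5] z0 [0.323 0.431]
scene stand 0.57 [383.6, 178.0, 32.7, 45.9] [400.  205.6] z0 [0.528 0.236]
scene stand_top 0.78 [314.1, 180.1, 37.9, 50.0] [331.9 212.3] z0 [0.434 0.095]
scene stand_top 0.74 [387.1, 177.9, 28.9, 44.8] [400.1 205. ] z0 [0.527 0.237]
scene stand_top 0.57 [376.2, 113.9, 32.0, 41.6] [393.1 135.7] z0 [0.325 0.432]
scene lever 0.64 [229.6, 228.3, 224.3, 111.7] [340.1 286.5] z0 [ 0.607 -0.04 ]
scene lever_hub 0.9 [232.8, 229.8, 221.3, 112.6] [341.2 286. ] z0 [ 0.608 -0.037]
scene rack 0.77 [258.4, 267.3, 173.9, 107.7] [348.1 321.7] z0 [ 0.681 -0.087]
scene cheese_a 0.86 [447.7, 178.4, 39.7, 32.6] [468.1 195.3] z0 [0.618 0.394]
scene cheese_a 0.81 [149.9, 327.5, 49.1, 51.9] [174.  353.7] z0 [ 0.512 -0.389]
scene mould 0.66 [203.6, 385.1, 59.2, 63.6] [234.7 416.2] z0 [ 0.69  -0.372]
```

View pics/c1.png

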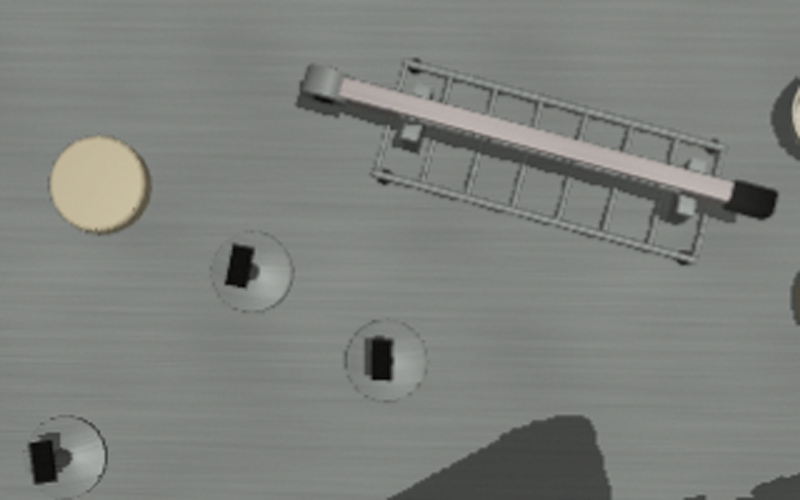

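View pics/c2.png

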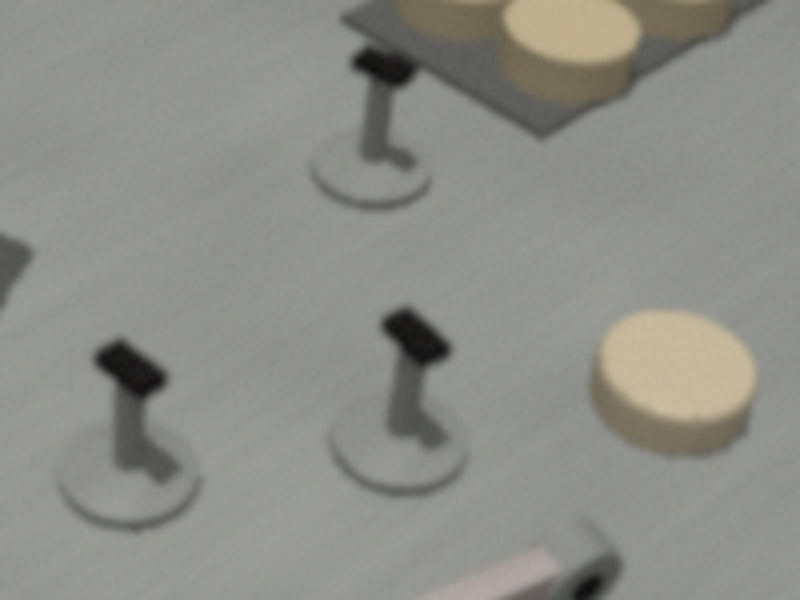

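Top crop: the three black pads sit on round feet. The nearest stand is the one whose pad is at top (282,274), about 0.46 m from the base; the others are at 0.53 and 0.58 m. The crop confirms its pad, and its long side runs roughly along world x. Next I'll measure the lever and pad poses.

```bash
python3 - <<'E'
from h import *
def fit(n,box,cond,z,name):
    im,p=pickle.load(open(n+"0.pkl","rb"));x0,y0,x1,y1=box
    m=np.zeros(im.shape[:2],np.uint8);f=im.astype(int)
    m[y0:y1,x0:x1]=cond(f[y0:y1,x0:x1])
    k,l,st,_=cv2.connectedComponentsWithStats(m);i=1+np.argmax(st[1:,4])
    ys,xs=np.nonzero(l==i);X=plane(p,np.c_[xs,ys],z)[:,:2]
    c,(w,h),a=cv2.minAreaRect((X*1000).astype(np.float32))
    ev,V=np.linalg.eigh(np.cov(X.T));d=V[:,1]
    t=(X-X.mean(0))@d
    print(n,name,st[i],"rectc",np.round(c,1),np.round((w,h),1),round(a,2),"mean",np.round(X.mean(0)*1000,1),"axis deg",round(np.degrees(np.arctan2(d[1],d[0])),2),np.round(np.sqrt(12*ev)*1000,1))
pink=lambda f:(f[...,0]-f[...,1]>6)&(f[...,2]>120)
dark=lambda f:f.sum(-1)<120
fit("top",(240,140,450,230),pink,.12,"lever")
fit("scene",(225,220,470,350),pink,.12,"lever")
fit("top",(268,258,302,290),dark,.095,"pad")
fit("scene",(310,175,350,215),dark,.095,"pad")
fit("top",(415,195,450,222),dark,.12,"grip")
im,p=pickle.load(open("top0.pkl","rb"))
print(im[180:200,345].tolist())
print(im[273,272:295].sum(-1))
E
```

```text
top lever [ 266  161  157   49 1149] rectc [663.7 -64.8] [385.9  18.1] 75.76 mean [663.6 -64.8] axis deg 75.77 [ 17.4 384.2]
scene lever [ 255  237  185   84 1739] rectc [665.8 -66.8] [386.   20.6] 75.8 mean [663.1 -79.7] axis deg 75.8 [ 19.3 384.6]
top pad [279 266   8  16 115] rectc [449.9  79.1] [36.3 16.9] 1.29 mean [449.9  80. ] axis deg -178.5 [17.4 38.2]
scene pad [325 187  15  12  97] rectc [455.4  74.2] [18.5 37.9] 82.53 mean [455.8  73.9] axis deg 175.32 [18.5 37.5]
top grip [420 203  21  14 193] rectc [ 608.2 -272. ] [44.3 27.5] 76.98 mean [ 608.1 -273. ] axis deg 85.43 [27.8 40.7]
[[126, 129, 125], [124, 124, 121], [171, 164, 160], [181, 173, 169], [180, 172, 168], [182, 174, 170], [181, 173, 169], [184, 175, 171], [183, 175, 171], [168, 160, 157], [105, 100, 97], [93, 95, 93], [78, 79, 77], [68, 69, 67], [67, 69, 66], [65, 68, 67], [68, 70, 68], [70, 71, 70], [112, 115, 112], [126, 129, 126]]
[370 372 378 329 210 196 139  49  49  45  50  50  56  46 107 309 474 470
 470 463 461 455 450]
```

Emit:
apply_moves:
  steps:
    - {"x": 25, "y": 32, "z": 5, "spin": 0.07}
    - {"x": 25, "y": 32, "z": 5, "spin": 0.07}
    - {"x": 25, "y": 32, "z": 5, "spin": 0.07}
    - {"x": 25, "y": 32, "z": 5, "spin": 0.07}
    - {"x": 25, "y": 32, "z": 5, "spin": 0.07}
    - {"x": 25, "y": 32, "z": 5, "spin": 0.07}
    - {"x": 25, "y": 32, "z": 5, "spin": 0.07}
    - {"x": 25, "y": 32, "z": 5, "spin": 0.07}
    - {"x": 25, "y": 32, "z": 5, "spin": 0.07}
    - {"x": 25, "y": 32, "z": 5, "spin": 0.07}
    - {"x": 25, "y": 32, "z": 5, "spin": 0.07}
    - {"x": 0, "y": 0}

```text
invalid input at $.steps[11]: expected keys x, y, z, spin
```

Emit:
apply_moves:
  steps:
    - {"x": 25, "y": 32, "z": 5, "spin": 0.07}
    - {"x": 25, "y": 32, "z": 5, "spin": 0.07}
    - {"x": 25, "y": 32, "z": 5, "spin": 0.07}
    - {"x": 25, "y": 32, "z": 5, "spin": 0.07}
    - {"x": 25, "y": 32, "z": 5, "spin": 0.07}
    - {"x": 25, "y": 32, "z": 5, "spin": 0.07}
    - {"x": 25, "y": 32, "z": 5, "spin": 0.07}
    - {"x": 25, "y": 32, "z": 5, "spin": 0.07}
    - {"x": 25, "y": 32, "z": 5, "spin": 0.07}
    - {"x": 25, "y": 32, "z": 5, "spin": 0.07}
    - {"x": 25, "y": 32, "z": 5, "spin": 0.07}
    - {"x": 0, "y": 0, "z": 0, "spin": 0}

```text
time_s: 2.0
position: [0.5635, -0.1944, 0.2889]
tcp_rot: [[0.953, 0.008, 0.304], [-0.304, -0.003, 0.953], [0.009, -1.0, -0.001]]
force: [0.3, 0.0, -1.1]
opening: 1.001
```

Emit:
apply_moves:
  steps:
    - {"x": -15, "y": 36, "z": 0, "spin": 0.04}
    - {"x": -15, "y": 36, "z": 0, "spin": 0.04}
    - {"x": -15, "y": 36, "z": 0, "spin": 0.04}
    - {"x": -15, "y": 36, "z": 0, "spin": 0.04}
    - {"x": -15, "y": 36, "z": 0, "spin": 0.04}
    - {"x": -15, "y": 36, "z": 0, "spin": 0.04}
    - {"x": -15, "y": 36, "z": 0, "spin": 0.04}
    - {"x": -10, "y": 30, "z": 0, "spin": 0.04}
    - {"x": 0, "y": 0, "z": 0, "spin": 0}

```text
time_s: 2.9
position: [0.442, 0.0906, 0.2883]
tcp_rot: [[1.0, 0.011, -0.016], [0.016, -0.005, 1.0], [0.01, -1.0, -0.005]]
force: [-0.4, -0.5, -0.3]
opening: 0.998
```

```bash
cat > cap.py <<'E'
import sys
from h import *
from rig import *
n,tag=sys.argv[1:3]
s=read_state();p=imaging.camera_params(n);im=imaging.capture(n)
pickle.dump((im,p),open(f"{n}{tag}.pkl","wb"));cv2.imwrite(f"pics/{n}{tag}.png",im[:,:,::-1])
R=s['tcp_rot'];print("t",s['time_s'],"pos",np.round(s['position']*1000,1),"jaw deg",round(np.degrees(np.arctan2(R[1,0],R[0,0])),2),"F",np.round(s['force'],2),"M",np.round(s['moment'],3),"op",s['opening'], "j",np.round(s['joint_positions'],1))
E
python3 cap.py wrist 1
```

```text
t 2.9 pos [442.   90.6 288.3] jaw deg 0.89 F [-0.43 -0.53 -0.27] M [ 0.012 -0.048  0.006] op 0.9977868141016951 j [ -2.5  12.1 101.9  -0.3  65.4  -3.3]
```

View pics/wrist1.png

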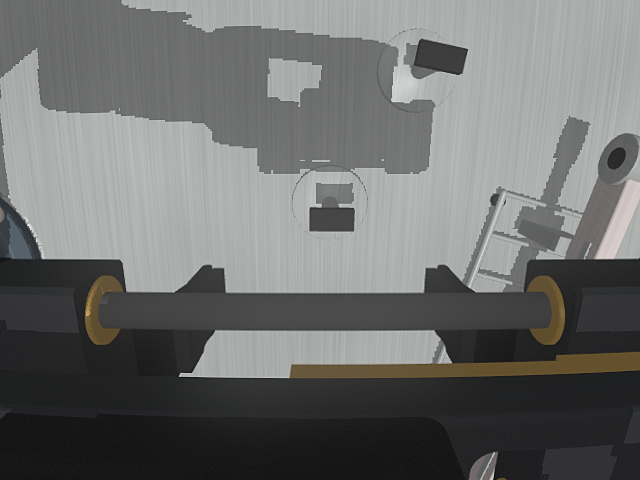

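The wrist picture shows the target pad at (332,219) on its foot. A look-alike is at (441,56), and the lever's hub is at (619,157).

```bash
python3 - <<'E'
from h import *
im,p=pickle.load(open("wrist1.pkl","rb"))
print(p['fov_y'],p['dist'],-p['R'].T@p['t'])
f=im.astype(int).sum(-1)
m=np.zeros(f.shape,np.uint8);m[195:245,295:370]=f[195:245,295:370]<160
k,l,st,_=cv2.connectedComponentsWithStats(m);i=1+np.argmax(st[1:,4]);print(st[i])
ys,xs=np.nonzero(l==i)
print([f[200:240,330].tolist()])
X=plane(p,np.c_[xs,ys],.095)[:,:2]*1000
print(cv2.minAreaRect(X.astype(np.float32)))
# line-based: corners
c=cv2.approxPolyDP(max(cv2.findContours((l==i).astype(np.uint8),0,1)[0],key=cv2.contourArea),3,True).reshape(-1,2);print(c,plane(p,c,.095)*1000)
# foot circle
h=cv2.HoughCircles(cv2.cvtColor(im,cv2.COLOR_RGB2GRAY)[150:260,280:380],cv2.HOUGH_GRADIENT,1,50,param1=60,param2=12,minRadius=32,maxRadius=42)
print(h, [plane(p,[(a[0]+280,a[1]+150)],.0)*1000 for a in h[0][:2]])
c=im[150:250,270:390];cv2.imwrite("pics/c3.png",cv2.resize(c,None,fx=5,fy=5,interpolation=cv2.INTER_NEAREST)[:,:,::-1])
E
```

```text
62.1269344750966 [-0.07581261  0.          0.          0.          0.        ] [0.43975404 0.15640154 0.44121802]
[339 208  14   1  14]
[[307, 308, 307, 309, 309, 309, 307, 253, 175, 194, 208, 208, 211, 212, 210, 206, 206, 209, 208, 214, 210, 211, 215, 211, 211, 211, 210, 210, 211, 198, 201, 354, 559, 529, 523, 523, 521, 524, 519, 511]]
((463.0601501464844, 90.01371765136719), (11.508057594299316, 0.0004378035955596715), 0.7697865962982178)
[[339 208]
 [352 208]] [[457.30664671  89.93663328  95.        ]
 [468.81367183  90.09124007  95.        ]]
[[[49.5 53.5 36.9]]] [array([[451.32584859,  76.69805425,   0.        ]])]
```

View pics/c3.png

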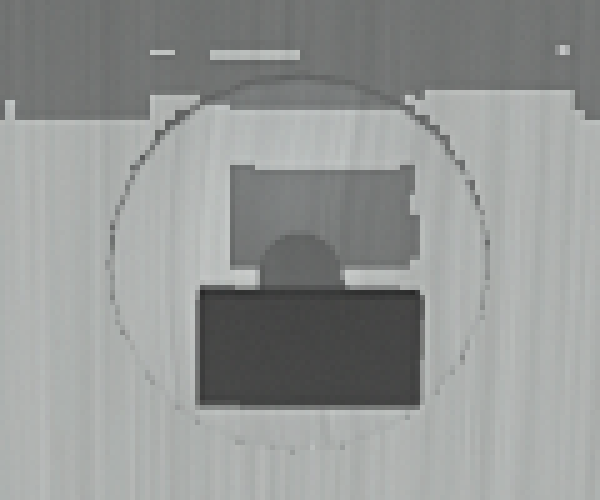

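```bash
python3 - <<'E'
from h import *
im,p=pickle.load(open("wrist1.pkl","rb"))
print(np.round(plane(p,[(309.2,208.6),(353.8,208.8),(309.3,231.1),(353.6,231.2)],.095)*1000,1))
print(np.round(proj(p,[[.45,.08,.095],[.43,.07,.095],[.47,.09,.095],[.45,.08,0]]),1))
E
```

```text
[[431.   89.1  95. ]
 [470.4  89.4  95. ]
 [431.2  68.5  95. ]
 [470.9  68.9  95. ]]
[[330.5 218.9]
 [308.  229.5]
 [353.3 208.1]
 [328.4 200.6]]
```

The target pad's centre is about (451, 79) mm and its long axis is at about 0.6°. Now to the lever.

Emit:
apply_moves:
  steps:
    - {"x": 31, "y": -23, "z": -5, "spin": -0.038}
    - {"x": 31, "y": -23, "z": -5, "spin": -0.038}
    - {"x": 31, "y": -23, "z": -5, "spin": -0.038}
    - {"x": 31, "y": -23, "z": -5, "spin": -0.038}
    - {"x": 31, "y": -23, "z": -5, "spin": -0.038}
    - {"x": 31, "y": -23, "z": -5, "spin": -0.038}
    - {"x": 31, "y": -23, "z": -5, "spin": -0.038}
    - {"x": 0, "y": 0, "z": 0, "spin": 0}
    - {"x": 0, "y": 0, "z": 0, "spin": 0}

```text
time_s: 3.85
position: [0.6686, -0.0969, 0.2498]
tcp_rot: [[0.961, 0.011, 0.277], [-0.277, -0.017, 0.961], [0.016, -1.0, -0.013]]
force: [-0.4, 0.3, -0.1]
opening: 0.996
```

```bash
python3 cap.py wrist 2; python3 - <<'E'
from rig import *
print(read_state()['tcp_rot'].round(4))
E
```

```text
t 3.85 pos [668.6 -96.9 249.8] jaw deg -16.07 F [-0.43  0.29 -0.11] M [ 0.027 -0.02   0.046] op 0.9959117347493691 j [-17.4  32.9  73.6  -0.8  72.6  -1.1]
[[ 0.9608  0.0119  0.2769]
 [-0.2766 -0.0177  0.9608]
 [ 0.0163 -0.9998 -0.0137]]
```

View pics/wrist2.png

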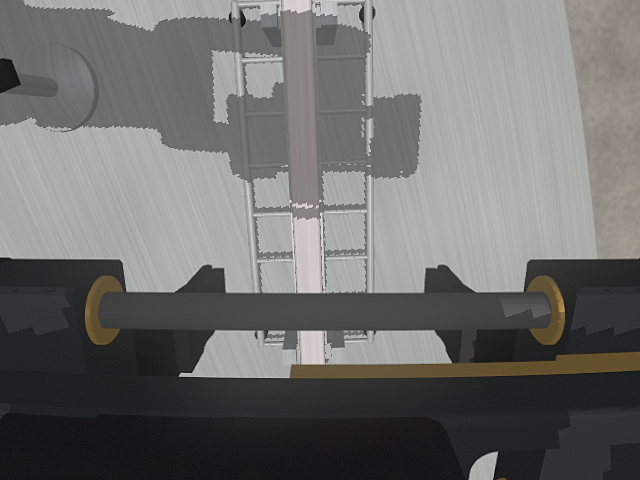

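The wrist picture shows the lever bar running vertically at columns 283-325, with the upper cheeks at row 30. The tool is a little left of square to it. Next I'll fit the bar's line.

```bash
cat > lev.py <<'E'
import sys
from h import *
from rig import *
im,p=pickle.load(open(sys.argv[1],"rb"));z=float(sys.argv[2])
g=im.astype(float)
pk=(g[...,0]-g[...,1])/g.sum(-1)
pk=cv2.GaussianBlur(pk,(5,5),0)
P=[]
for r in range(5,285,4):
    row=pk[r,250:370]>0.007
    xs=np.nonzero(row)[0]
    if len(xs)<15: continue
    P.append((250+xs.mean(),r,len(xs)))
P=np.array(P);
X=plane(p,P[:,:2],z)*1000
a=np.polyfit(X[:,1],X[:,0],1)
for _ in range(3):
    k=abs(np.polyval(a,X[:,1])-X[:,0])<2;a=np.polyfit(X[k,1],X[k,0],1)
print("n",k.sum(),"lever angle",90-np.degrees(np.arctan(a[0])),"x at y=-72",np.polyval(a,-72),"widths",P[::8,2],"res",np.std(np.polyval(a,X[k,1])-X[k,0]))
E
python3 lev.py wrist2.pkl .12; python3 - <<'E'
from h import *
im,p=pickle.load(open("top0.pkl","rb"));print((663.7-.245/.969*7.2))
E
```

```text
n 70 lever angle 75.75973704309486 x at y=-72 663.8610390938788 widths [30. 29. 29. 28. 29. 28. 27. 27. 26.] res 0.1375723395165243
661.8795665634675
```

Emit:
apply_moves:
  steps:
    - {"x": -2, "y": 8, "z": -20, "spin": 0.011}
    - {"x": -2, "y": 8, "z": -20, "spin": 0.011}
    - {"x": -2, "y": 8, "z": -20, "spin": 0.011}
    - {"x": 0, "y": 0, "z": -20, "spin": 0}
    - {"x": 0, "y": 0, "z": -20, "spin": 0}
    - {"x": 0, "y": 0, "z": -15, "spin": 0}
    - {"x": 0, "y": 0, "z": 0, "spin": 0}

```text
time_s: 4.6
position: [0.6566, -0.0719, 0.1358]
tcp_rot: [[0.97, 0.014, 0.243], [-0.243, -0.019, 0.97], [0.018, -1.0, -0.015]]
force: [-0.3, -0.2, 0.0]
opening: 0.994
```

```bash
cat > st.py <<'E'
from h import *
from rig import *
s=read_state();R=s['tcp_rot'];print("t",s['time_s'],"pos",np.round(s['position']*1000,1),"jaw deg",round(np.degrees(np.arctan2(R[1,0],R[0,0])),2),"F",np.round(s['force'],2),"M",np.round(s['moment'],3),"op",round(87*s['opening'],2),"tool y",R[:,1].round(4))
E
python3 st.py
```

```text
t 4.6 pos [656.6 -71.9 135.8] jaw deg -14.05 F [-0.27 -0.17  0.03] M [-0.021 -0.027  0.007] op 86.47 tool y [ 0.0143 -0.019  -0.9997]
```

Emit:
apply_moves:
  steps:
    - {"x": 6, "y": 0, "z": -10, "spin": 0}
    - {"x": 0, "y": 0, "z": -12, "spin": 0}
    - {"x": 0, "y": 0, "z": -12, "spin": 0}
    - {"x": 0, "y": 0, "z": 0, "spin": 0}
    - {"x": 0, "y": 0, "z": 0, "spin": 0}

```text
time_s: 5.1
position: [0.6638, -0.0719, 0.1023]
tcp_rot: [[0.97, 0.019, 0.242], [-0.242, -0.02, 0.97], [0.023, -1.0, -0.015]]
force: [0.8, -0.4, 0.5]
opening: 1.002
```

```bash
python3 st.py;python3 cap.py wrist 3; python3 lev.py wrist3.pkl .12
```

```text
t 5.1 pos [663.8 -71.9 102.3] jaw deg -14.01 F [ 0.82 -0.38  0.5 ] M [-0.02  -0.06   0.007] op 87.18 tool y [ 0.0186 -0.0203 -0.9996]
t 5.1 pos [663.8 -71.9 102.3] jaw deg -14.01 F [ 0.82 -0.38  0.5 ] M [-0.02  -0.06   0.007] op 1.0020587017950533 j [-15.4  41.7  82.3  -1.   54.7  -0.8]
n 70 lever angle 75.78527017544718 x at y=-72 663.6555403799996 widths [62. 61. 61. 59. 59. 58. 57. 55. 54.] res 0.06964973082319932
```

View pics/wrist3.png

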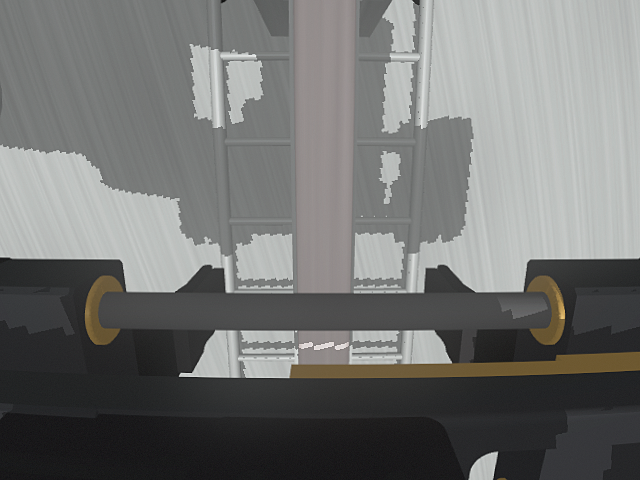

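Emit:
apply_moves:
  steps:
    - {"x": 0, "y": 0, "z": -8, "spin": -0.003}
    - {"x": 0, "y": 0, "z": 0, "spin": 0}
    - {"x": 0, "y": 0, "z": 0, "spin": 0}
    - {"x": 0, "y": 0, "z": 0, "spin": 0}
    - {"x": 0, "y": 0, "z": 0, "spin": 0}
    - {"x": 0, "y": 0, "z": 0, "spin": 0}
  grip: 32

```text
time_s: 5.75
position: [0.6645, -0.0722, 0.095]
tcp_rot: [[0.969, 0.021, 0.246], [-0.245, -0.021, 0.969], [0.025, -1.0, -0.015]]
force: [0.2, 0.1, 0.1]
opening: 0.537
```

```bash
python3 st.py
```

```text
t 5.75 pos [664.5 -72.2  95. ] jaw deg -14.21 F [0.24 0.14 0.08] M [-0.001 -0.075  0.008] op 46.72 tool y [ 0.0206 -0.0209 -0.9996]
```

Emit:
apply_moves:
  steps:
    - {"x": -0.7, "y": 0, "z": 0, "spin": 0}
    - {"x": 0, "y": 0, "z": 0, "spin": 0}
    - {"x": 0, "y": 0, "z": 0, "spin": 0}
    - {"x": 0, "y": 0, "z": 0, "spin": 0}
    - {"x": 0, "y": 0, "z": 0, "spin": 0}
    - {"x": 0, "y": 0, "z": 0, "spin": 0}
  grip: 18

```text
time_s: 6.35
position: [0.6634, -0.0721, 0.0954]
tcp_rot: [[0.969, 0.02, 0.246], [-0.245, -0.021, 0.969], [0.025, -1.0, -0.015]]
force: [-1.2, 0.6, 1.1]
opening: 0.271
```

```bash
python3 st.py
```

```text
t 6.35 pos [663.4 -72.1  95.4] jaw deg -14.2 F [-1.19  0.59  1.13] M [-0.01  -0.067  0.015] op 23.61 tool y [ 0.0201 -0.0209 -0.9996]
```

Gripped on the ribs at an opening of 23.6 mm, with under 2 N of side load. Now a small trial lift.

Emit:
apply_moves:
  steps:
    - {"x": 0, "y": 0, "z": 1, "spin": 0}
    - {"x": 0, "y": 0, "z": 1, "spin": 0}
    - {"x": 0, "y": 0, "z": 1, "spin": 0}

```text
time_s: 6.65
position: [0.6624, -0.072, 0.0961]
tcp_rot: [[0.969, 0.017, 0.245], [-0.244, -0.02, 0.97], [0.022, -1.0, -0.016]]
force: [0.6, -0.3, -4.8]
opening: 0.271
```

```bash
python3 st.py
```

```text
t 6.65 pos [662.4 -72.   96.1] jaw deg -14.13 F [ 0.59 -0.33 -4.85] M [-0.078 -0.301  0.187] op 23.59 tool y [ 0.0173 -0.0205 -0.9996]
```

Emit:
apply_moves:
  steps:
    - {"x": 0, "y": 0, "z": 1, "spin": 0}
    - {"x": 0, "y": 0, "z": 1, "spin": 0}
    - {"x": 0, "y": 0, "z": 1, "spin": 0}

```text
time_s: 6.95
position: [0.6619, -0.072, 0.0979]
tcp_rot: [[0.97, 0.016, 0.244], [-0.244, -0.02, 0.97], [0.02, -1.0, -0.016]]
force: [0.9, -0.7, -5.7]
opening: 0.268
```

```bash
python3 st.py; python3 cap.py scene 4; python3 cap.py wrist 4; python3 lev.py wrist4.pkl .121
```

```text
t 6.95 pos [661.9 -72.   97.9] jaw deg -14.11 F [ 0.92 -0.67 -5.75] M [ 0.028 -0.254  0.114] op 23.3 tool y [ 0.0155 -0.0201 -0.9997]
t 6.95 pos [661.9 -72.   97.9] jaw deg -14.11 F [ 0.92 -0.67 -5.75] M [ 0.028 -0.254  0.114] op 0.267825590092904 j [-15.4  42.   82.6  -1.1  54.3  -0.7]
t 7.0 pos [661.9 -72.   98. ] jaw deg -14.12 F [ 1.33 -1.28 -5.2 ] M [ 0.119 -0.225  0.151] op 0.2709337745531638 j [-15.4  42.   82.6  -1.1  54.3  -0.7]
n 70 lever angle 75.85291283526995 x at y=-72 662.1641666716055 widths [67. 66. 64. 64. 63. 61. 60. 59. 57.] res 0.2842245568768429lev.py:6: RuntimeWarning: invalid value encountered in divide
  pk=(g[...,0]-g[...,1])/g.sum(-1)
```

```bash
python3 - <<'E'
from h import *
a=pickle.load(open("scene0.pkl","rb"))[0];b,p=pickle.load(open("scene4.pkl","rb"))
u=np.array([.2459,.9693,0]);O=np.array([.6625,-.072,.12])
# image shift normal to lever at points along lever
for y in [-170,-150,-130,130,150,170,190]:
    q=proj(p,[O+u*y/1000])[0];q2=proj(p,[O+u*y/1000+[0,0,.003]])[0]
    x0,y0=np.round(q).astype(int)
    def ed(im):
        g=im[:,x0-2:x0+3].astype(float);pk=(g[...,0]-g[...,1]).mean(1)[y0-20:y0+25]
        pk=np.clip(pk,0,12);return (pk*np.arange(45)).sum()/pk.sum()+y0-20,pk.sum()
    print(y,q.round(1),"3mm->",(q2-q).round(2),ed(a),ed(b))
c=np.hstack([b[220:350,220:320],b[220:350,370:470]]);cv2.imwrite("pics/c4.png",cv2.resize(c,None,fx=4,fy=4,interpolation=cv2.INTER_CUBIC)[:,:,::-1])
E
```

```text
-170 [265. 312.] 3mm-> [-0.15 -0.94] (np.float64(317.24249422632795), np.float64(173.2)) (np.float64(316.94257854821234), np.float64(184.60000000000002))
-150 [275.4 307.6] 3mm-> [-0.12 -0.94] (np.float64(313.04), np.float64(170.0)) (np.float64(312.7068403908795), np.float64(184.20000000000002))
-130 [285.7 303.3] 3mm-> [-0.1  -0.95] (np.float64(307.3967391304348), np.float64(147.2)) (np.float64(306.7625160462131), np.float64(155.8))
130 [408.1 251.1] 3mm-> [ 0.2 -1. ] (np.float64(255.09603658536588), np.float64(131.2)) (np.float64(252.79005524861878), np.float64(144.8))
150 [416.6 247.5] 3mm-> [ 0.22 -1.  ] (np.float64(251.61835106382978), np.float64(150.39999999999998)) (np.float64(249.2948402948403), np.float64(162.8))
170 [424.9 243.9] 3mm-> [ 0.24 -1.  ] (np.float64(248.3778677462888), np.float64(148.2)) (np.float64(245.6258064516129), np.float64(155.0))
190 [433.1 240.3] 3mm-> [ 0.26 -1.  ] (np.float64(244.8581173260573), np.float64(146.6)) (np.float64(242.04461942257217), np.float64(152.39999999999998))
```

View pics/c4.png

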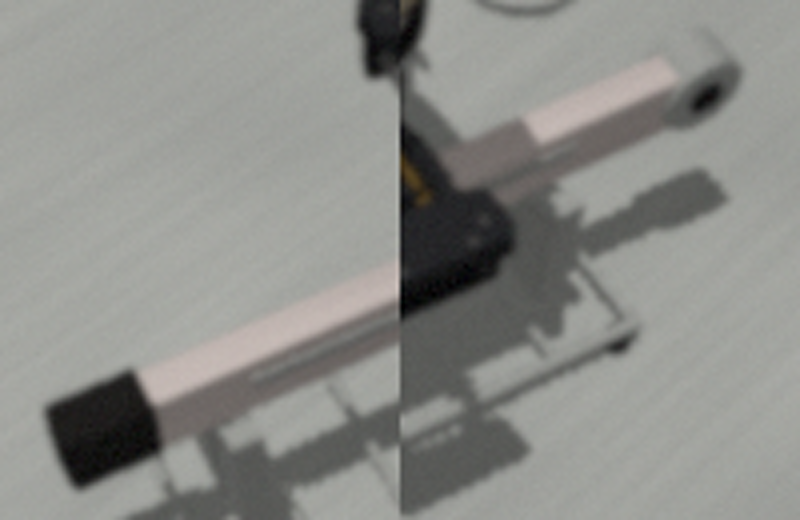

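The hub end rose about 7 mm and the grip end about 1 mm, under load. So the balance point is on the -y side, estimated near -40 mm. I'll set it down, release and shift the grip.

Emit:
apply_moves:
  steps:
    - {"x": 0.3, "y": 0, "z": -1, "spin": 0}
    - {"x": 0.3, "y": 0, "z": -1, "spin": 0}
    - {"x": 0, "y": 0, "z": -0.8, "spin": 0}
    - {"x": 0, "y": 0, "z": 0, "spin": 0}

```text
time_s: 7.45
position: [0.6623, -0.0716, 0.0955]
tcp_rot: [[0.97, 0.015, 0.245], [-0.244, -0.02, 0.97], [0.02, -1.0, -0.015]]
force: [0.6, -0.9, -5.0]
opening: 0.273
```

```bash
python3 st.py
```

```text
t 7.45 pos [662.3 -71.6  95.5] jaw deg -14.14 F [ 0.64 -0.89 -5.05] M [-0.037 -0.156  0.113] op 23.78 tool y [ 0.0153 -0.0197 -0.9997]
```

Emit:
apply_moves:
  steps:
    - {"x": 0, "y": 0, "z": -0.8, "spin": 0}
    - {"x": 0, "y": 0, "z": -0.8, "spin": 0}
    - {"x": 0, "y": 0, "z": 0, "spin": 0}

```text
time_s: 7.75
position: [0.6624, -0.0716, 0.0954]
tcp_rot: [[0.97, 0.016, 0.245], [-0.244, -0.02, 0.97], [0.02, -1.0, -0.016]]
force: [-0.2, -0.6, -5.0]
opening: 0.267
```

```bash
python3 st.py
```

```text
t 7.75 pos [662.4 -71.6  95.4] jaw deg -14.14 F [-0.21 -0.6  -4.97] M [-0.033 -0.157  0.051] op 23.26 tool y [ 0.0158 -0.0201 -0.9997]
```

Emit:
apply_moves:
  steps:
    - {"x": 0, "y": 0, "z": -2, "spin": 0}
    - {"x": 0, "y": 0, "z": -1, "spin": 0}

```text
time_s: 7.95
position: [0.6624, -0.0716, 0.0954]
tcp_rot: [[0.97, 0.016, 0.244], [-0.244, -0.021, 0.97], [0.021, -1.0, -0.016]]
force: [-2.5, -0.3, 1.3]
opening: 0.27
```

```bash
python3 st.py
```

```text
t 7.95 pos [662.4 -71.6  95.4] jaw deg -14.13 F [-2.47 -0.31  1.3 ] M [0.011 0.219 0.048] op 23.53 tool y [ 0.0163 -0.0205 -0.9997]
```

Emit:
apply_moves:
  steps:
    - {"x": 0, "y": 0, "z": 0, "spin": 0}
    - {"x": 0, "y": 0, "z": 0, "spin": 0}
    - {"x": 0, "y": 0, "z": 0, "spin": 0}
    - {"x": 0, "y": 0, "z": 0, "spin": 0}
  grip: 44

```text
time_s: 8.35
position: [0.6643, -0.0721, 0.0963]
tcp_rot: [[0.969, 0.021, 0.245], [-0.245, -0.021, 0.969], [0.026, -1.0, -0.016]]
force: [-0.4, 0.6, 0.1]
opening: 0.486
```

Emit:
apply_moves:
  steps:
    - {"x": -3.3, "y": -13, "z": 0, "spin": 0}
    - {"x": -3.3, "y": -13, "z": 0, "spin": 0}
    - {"x": -3.3, "y": -13, "z": 0, "spin": 0}
    - {"x": 0, "y": 0, "z": 0, "spin": 0}
    - {"x": 0, "y": 0, "z": 0, "spin": 0}

```text
time_s: 8.85
position: [0.6535, -0.1162, 0.0959]
tcp_rot: [[0.969, 0.021, 0.247], [-0.247, -0.022, 0.969], [0.026, -1.0, -0.016]]
force: [0.5, 0.1, 0.0]
opening: 0.502
```

```bash
python3 st.py; python3 cap.py wrist 5; python3 lev.py wrist5.pkl .12
```

```text
t 8.85 pos [ 653.5 -116.2   95.9] jaw deg -14.28 F [0.5  0.08 0.04] M [-0.054 -0.012  0.009] op 43.69 tool y [ 0.0213 -0.0221 -0.9995]
t 8.85 pos [ 653.5 -116.2   95.9] jaw deg -14.28 F [0.5  0.08 0.04] M [-0.054 -0.012  0.009] op 0.5022118190645583 j [-19.4  41.9  83.3  -1.   53.3  -4.5]
n 70 lever angle 75.92091246909189 x at y=-72 662.5024466356442 widths [65. 64. 64. 63. 62. 60. 60. 59. 57.] res 0.06750057335118173lev.py:6: RuntimeWarning: invalid value encountered in divide
  pk=(g[...,0]-g[...,1])/g.sum(-1)
```

Emit:
apply_moves:
  steps:
    - {"x": -1.8, "y": 0, "z": -0.5, "spin": 0}
    - {"x": 0, "y": 0, "z": 0, "spin": 0}
    - {"x": 0, "y": 0, "z": 0, "spin": 0}
    - {"x": 0, "y": 0, "z": 0, "spin": 0}
    - {"x": 0, "y": 0, "z": 0, "spin": 0}
  grip: 18

```text
time_s: 9.4
position: [0.6513, -0.1152, 0.0954]
tcp_rot: [[0.969, 0.02, 0.244], [-0.244, -0.023, 0.969], [0.025, -1.0, -0.017]]
force: [-0.6, -1.4, -0.3]
opening: 0.271
```

```bash
python3 st.py; python3 cap.py scene 5
```

```text
t 9.4 pos [ 651.3 -115.2   95.4] jaw deg -14.13 F [-0.63 -1.43 -0.28] M [-0.207  0.013 -0.001] op 23.56 tool y [ 0.0205 -0.0228 -0.9995]
t 9.4 pos [ 651.3 -115.2   95.4] jaw deg -14.13 F [-0.63 -1.43 -0.28] M [-0.207  0.013 -0.001] op 0.2707588753938817 j [-19.3  41.8  83.6  -1.1  53.   -4.5]
```

Emit:
apply_moves:
  steps:
    - {"x": 0, "y": 0, "z": 1, "spin": 0}
    - {"x": 0, "y": 0, "z": 1, "spin": 0}
    - {"x": 0, "y": 0, "z": 1, "spin": 0}
    - {"x": 0, "y": 0, "z": 1, "spin": 0}
    - {"x": 0, "y": 0, "z": 1, "spin": 0}
    - {"x": 0, "y": 0, "z": 0, "spin": 0}

```text
time_s: 10.05
position: [0.6481, -0.1132, 0.0956]
tcp_rot: [[0.97, 0.012, 0.244], [-0.244, -0.018, 0.97], [0.016, -1.0, -0.015]]
force: [1.8, 0.2, -7.6]
opening: 0.271
```

```bash
python3 st.py; python3 cap.py scene 6; python3 st.py; cat > tilt.py <<'E'
import sys
from h import *
a,p=pickle.load(open(sys.argv[1],"rb"));b,_=pickle.load(open(sys.argv[2],"rb"))
u=np.array([.2459,.9693,0]);O=np.array([.6625,-.072,.12])
for y in [-170,-160,-150,-140,150,160,170,180,190]:
    q=proj(p,[O+u*y/1000])[0];k=abs((proj(p,[O+u*y/1000+[0,0,.003]])[0]-q)[1])/3
    x0,y0=np.round(q).astype(int)
    def ed(im):
        g=im[y0-20:y0+25,x0-3:x0+4].astype(np.float32)
        return g
    A=cv2.cvtColor(a[y0-14:y0+14,x0-5:x0+6],cv2.COLOR_RGB2GRAY).astype(np.float32).mean(1);
    B=cv2.cvtColor(b[y0-25:y0+25,x0-5:x0+6],cv2.COLOR_RGB2GRAY).astype(np.float32).mean(1)
    # top edge subpixel: strongest positive gradient in first half
    def e(c):
        d=np.clip(np.diff(c),0,None);i=np.argmax(d);s=slice(max(i-2,0),i+3);return (d[s]*np.arange(len(d))[s]).sum()/d[s].sum()
    print(y,"rise mm",round((e(A)-14-(e(B)-25))/k,2))
E
python3 tilt.py scene5.pkl scene6.pkl; python3 tilt.py scene0.pkl scene4.pkl
```

```text
t 10.05 pos [ 648.1 -113.2   95.6] jaw deg -14.14 F [ 1.84  0.22 -7.62] M [-0.034 -0.112  0.003] op 23.59 tool y [ 0.0117 -0.0184 -0.9998]
t 10.05 pos [ 648.1 -113.2   95.6] jaw deg -14.14 F [ 1.84  0.22 -7.62] M [-0.034 -0.112  0.003] op 0.2711392771501757 j [-19.3  41.7  83.8  -1.   53.6  -4.6]
t 10.1 pos [ 648.1 -113.2   95.5] jaw deg -14.13 F [ 0.67  1.08 -7.13] M [ 0.05  -0.179  0.034] op 23.56 tool y [ 0.0116 -0.0184 -0.9998]
-170 rise mm -64.73
-160 rise mm -83.42
-150 rise mm -62.52
-140 rise mm -57.68
150 rise mm -49.82
160 rise mm -1.49
170 rise mm -1.83
180 rise mm -1.54
190 rise mm -46.53
-170 rise mm -72.58
-160 rise mm -74.65
-150 rise mm -68.16
-140 rise mm -63.31
150 rise mm -50.86
160 rise mm -48.32
170 rise mm -48.57
180 rise mm -48.58
190 rise mm -45.04
```

Emit:
apply_moves:
  steps:
    - {"x": 1, "y": -0.5, "z": 2, "spin": 0}
    - {"x": 1, "y": -0.5, "z": 2, "spin": 0}
    - {"x": 1, "y": -0.5, "z": 2, "spin": 0}
    - {"x": 0.5, "y": 0, "z": 2, "spin": 0}

```text
time_s: 10.5
position: [0.6505, -0.1141, 0.1031]
tcp_rot: [[0.969, 0.008, 0.245], [-0.245, -0.017, 0.969], [0.012, -1.0, -0.014]]
force: [0.0, -1.2, -8.5]
opening: 0.271
```

```bash
python3 st.py; python3 cap.py scene 7; python3 st.py; cat > tilt.py <<'E'
import sys
from h import *
a,p=pickle.load(open(sys.argv[1],"rb"));b,_=pickle.load(open(sys.argv[2],"rb"))
u=np.array([.2459,.9693,0]);O=np.array([.6625,-.072,.12])
Y=[];Z=[]
for y in range(-175,195,5):
    q=proj(p,[O+u*y/1000])[0];k=abs((proj(p,[O+u*y/1000+[0,0,.003]])[0]-q)[1])/3
    x0,y0=np.round(q).astype(int)
    def ed(im):
        g=im[y0-22:y0+22,x0-2:x0+3].astype(float)
        m=((g[...,0]-g[...,1])>4)
        pk=(m*(g.sum(-1)-0)).mean(1);
        w=m.mean(1);i=np.nonzero((w[:-1]<.5)&(w[1:]>=.5))[0]
        lum=g.sum(-1).mean(1);
        # bright top face region
        t=lum>430;t&=w>.5
        return (t*np.arange(44)).sum()/max(t.sum(),1),t.sum()
    ea,na=ed(a);eb,nb=ed(b)
    if na>=4 and abs(na-nb)<=1: Y.append(y);Z.append((ea-eb)/k)
Y=np.array(Y);Z=np.array(Z)
f=np.polyfit(Y,Z,1);k=abs(np.polyval(f,Y)-Z)<2.5;f=np.polyfit(Y[k],Z[k],1)
print("n",k.sum(),"neg side rise",Z[k&(Y<0)].mean().round(2),"pos side",Z[k&(Y>0)].mean().round(2),"tilt deg (+=hub up)",np.degrees(f[0]).round(2),"rise at 0",f[1].round(2))
E
python3 tilt.py scene0.pkl scene4.pkl;python3 tilt.py scene0.pkl scene5.pkl;python3 tilt.py scene5.pkl scene6.pkl;python3 tilt.py scene5.pkl scene7.pkl;
```

```text
t 10.5 pos [ 650.5 -114.1  103.1] jaw deg -14.18 F [ 0.04 -1.24 -8.45] M [ 0.065 -0.115  0.009] op 23.58 tool y [ 0.0084 -0.0165 -0.9998]
t 10.5 pos [ 650.5 -114.1  103.1] jaw deg -14.18 F [ 0.04 -1.24 -8.45] M [ 0.065 -0.115  0.009] op 0.2710244290498873 j [-19.3  41.4  83.   -0.9  54.9  -4.6]
t 10.55 pos [ 650.8 -114.2  103.5] jaw deg -14.18 F [-0.29  0.45 -7.08] M [ 0.118 -0.087  0.047] op 23.34 tool y [ 0.0092 -0.0168 -0.9998]
n 41 neg side rise 1.38 pos side 7.31 tilt deg (+=hub up) 1.31 rise at 0 3.73
n 43 neg side rise 0.48 pos side 1.44 tilt deg (+=hub up) 0.2 rise at 0 0.94
n 47 neg side rise 5.23 pos side 5.42 tilt deg (+=hub up) 0.03 rise at 0 5.33
n 46 neg side rise 8.38 pos side 9.67 tilt deg (+=hub up) 0.28 rise at 0 9.0
```

The lever is up about 7.5 mm at both ends. Its 0.3° tilt matches the tool's own tilt change, so there was no slip. The wrist moment suggests the balance point is about 10 mm further toward the grip end, so I'll average more readings.

Emit:
apply_moves:
  steps:
    - {"x": 0, "y": 0, "z": 1, "spin": 0}
    - {"x": 0, "y": 0, "z": 1, "spin": 0}
    - {"x": 0, "y": 0, "z": 0.5, "spin": 0}

```text
time_s: 10.85
position: [0.6507, -0.1141, 0.1063]
tcp_rot: [[0.969, 0.009, 0.245], [-0.245, -0.017, 0.969], [0.013, -1.0, -0.014]]
force: [0.4, -0.3, -8.4]
opening: 0.272
```

```bash
cat > mom.py <<'E'
from h import *
from rig import *
L=[]
for i in range(12):
    s=read_state();L.append(np.r_[s['force'],s['moment']]);imaging.capture("wrist")
L=np.array(L);m=L.mean(0);R=s['tcp_rot']
a=np.radians(75.85);j=np.array([np.sin(a),-np.cos(a)])
print("mean F,M",m.round(3),"std",L.std(0).round(3),"Mjaw",(m[3:5]@j).round(4))
E
python3 mom.py;python3 st.py
```

```text
mean F,M [-0.024 -0.082 -7.475  0.124 -0.094 -0.01 ] std [0.363 0.448 0.438 0.027 0.021 0.031] Mjaw 0.1433
t 11.45 pos [ 650.7 -114.1  106.2] jaw deg -14.18 F [-0.82 -0.1  -7.34] M [ 0.115 -0.071  0.007] op 23.74 tool y [ 0.009  -0.0166 -0.9998]
```

Emit:
apply_moves:
  steps:
    - {"x": 0.3, "y": 0, "z": -3, "spin": 0}
    - {"x": 0.3, "y": 0, "z": -3, "spin": 0}
    - {"x": 0.3, "y": 0, "z": -2, "spin": 0}
    - {"x": 0, "y": 0, "z": -1, "spin": 0}
    - {"x": 0, "y": 0, "z": 0, "spin": 0}

```text
time_s: 11.95
position: [0.6517, -0.1141, 0.0961]
tcp_rot: [[0.969, 0.009, 0.245], [-0.245, -0.017, 0.969], [0.013, -1.0, -0.014]]
force: [0.5, 0.5, -6.3]
opening: 0.274
```

```bash
python3 st.py
```

```text
t 11.95 pos [ 651.7 -114.1   96.1] jaw deg -14.17 F [ 0.52  0.54 -6.31] M [-0.033 -0.114  0.034] op 23.8 tool y [ 0.0089 -0.0166 -0.9998]
```

Emit:
apply_moves:
  steps:
    - {"x": 0, "y": 0, "z": -1, "spin": 0}
    - {"x": 0, "y": 0, "z": -1, "spin": 0}
    - {"x": 0, "y": 0, "z": -1, "spin": 0}

```text
time_s: 12.25
position: [0.6519, -0.1141, 0.0955]
tcp_rot: [[0.97, 0.01, 0.245], [-0.245, -0.017, 0.969], [0.013, -1.0, -0.014]]
force: [-2.0, 1.4, 0.3]
opening: 0.27
```

```bash
python3 st.py
```

```text
t 12.25 pos [ 651.9 -114.1   95.5] jaw deg -14.16 F [-1.96  1.39  0.32] M [ 0.076  0.377 -0.047] op 23.49 tool y [ 0.0095 -0.0172 -0.9998]
```

Unloaded onto the forks. Releasing, taking an unloaded moment baseline, then shifting about 19 mm further.

Emit:
apply_moves:
  steps:
    - {"x": 0, "y": 0, "z": 0, "spin": 0}
    - {"x": 0, "y": 0, "z": 0, "spin": 0}
    - {"x": 0, "y": 0, "z": 0, "spin": 0}
    - {"x": 0, "y": 0, "z": 0, "spin": 0}
  grip: 44

```text
time_s: 12.65
position: [0.6562, -0.1158, 0.0992]
tcp_rot: [[0.969, 0.021, 0.245], [-0.244, -0.021, 0.969], [0.025, -1.0, -0.016]]
force: [-0.1, -0.1, 0.1]
opening: 0.484
```

```bash
python3 mom.py; python3 st.py
```

```text
mean F,M [ 0.255 -0.081  0.073  0.002 -0.058  0.007] std [0.268 0.407 0.273 0.027 0.026 0.026] Mjaw 0.0161
t 13.25 pos [ 655.2 -115.4   98.3] jaw deg -14.14 F [ 0.48 -0.42 -0.65] M [-0.007 -0.077 -0.023] op 44.09 tool y [ 0.0182 -0.0205 -0.9996]
```

Emit:
apply_moves:
  steps:
    - {"x": -2.3, "y": -7, "z": 0, "spin": 0}
    - {"x": -2.3, "y": -7, "z": 0, "spin": 0}
    - {"x": 0, "y": 0, "z": 0, "spin": 0}
    - {"x": 0, "y": 0, "z": 0, "spin": 0}

```text
time_s: 13.65
position: [0.6501, -0.1311, 0.0983]
tcp_rot: [[0.969, 0.018, 0.245], [-0.245, -0.021, 0.969], [0.022, -1.0, -0.016]]
force: [0.7, 0.2, -0.2]
opening: 0.506
```

```bash
python3 st.py; python3 cap.py wrist 8; python3 lev.py wrist8.pkl .12 2>&1|grep n
```

```text
t 13.65 pos [ 650.1 -131.1   98.3] jaw deg -14.17 F [ 0.65  0.22 -0.25] M [ 0.034 -0.097 -0.022] op 44.02 tool y [ 0.018  -0.0207 -0.9996]
t 13.65 pos [ 650.1 -131.1   98.3] jaw deg -14.17 F [ 0.65  0.22 -0.25] M [ 0.034 -0.097 -0.022] op 0.5059735714333572 j [-20.7  41.7  83.2  -0.9  53.7  -6. ]
lev.py:6: RuntimeWarning: invalid value encountered in divide
n 70 lever angle 75.80922464140198 x at y=-72 662.6985491064413 widths [64. 64. 62. 62. 60. 59. 59. 57. 56.] res 0.06706695735813888
```

Emit:
apply_moves:
  steps:
    - {"x": -2.3, "y": 0, "z": -2.8, "spin": 0}
    - {"x": 0, "y": 0, "z": 0, "spin": 0}
    - {"x": 0, "y": 0, "z": 0, "spin": 0}

```text
time_s: 14.0
position: [0.6475, -0.131, 0.0952]
tcp_rot: [[0.969, 0.018, 0.245], [-0.245, -0.021, 0.969], [0.022, -1.0, -0.016]]
force: [-0.8, 0.5, 0.5]
opening: 0.509
```

Emit:
apply_moves:
  steps:
    - {"x": 0, "y": 0, "z": 0, "spin": 0}
    - {"x": 0, "y": 0, "z": 0, "spin": 0}
    - {"x": 0, "y": 0, "z": 0, "spin": 0}
    - {"x": 0, "y": 0, "z": 0, "spin": 0}
    - {"x": 0, "y": 0, "z": 0, "spin": 0}
  grip: 18

```text
time_s: 14.5
position: [0.6475, -0.1305, 0.0951]
tcp_rot: [[0.97, 0.018, 0.244], [-0.244, -0.021, 0.97], [0.022, -1.0, -0.016]]
force: [-0.3, -0.0, -0.8]
opening: 0.275
```

```bash
python3 st.py; python3 cap.py scene 9
```

```text
t 14.5 pos [ 647.5 -130.5   95.1] jaw deg -14.11 F [-0.26 -0.02 -0.76] M [-0.087 -0.12  -0.068] op 23.89 tool y [ 0.0176 -0.0206 -0.9996]
t 14.5 pos [ 647.5 -130.5   95.1] jaw deg -14.11 F [-0.26 -0.02 -0.76] M [-0.087 -0.12  -0.068] op 0.2745442364402941 j [-20.7  41.8  83.7  -0.9  53.2  -6.1]
```

Now lift with steps big enough to overcome the load lag.

Emit:
apply_moves:
  steps:
    - {"x": 0.5, "y": -0.2, "z": 2, "spin": 0}
    - {"x": 0.8, "y": -0.3, "z": 2, "spin": 0}
    - {"x": 0.8, "y": -0.3, "z": 2, "spin": 0}
    - {"x": 0.8, "y": -0.3, "z": 2, "spin": 0}
    - {"x": 0.5, "y": 0, "z": 2, "spin": 0}
    - {"x": 0, "y": 0, "z": 2, "spin": 0}
    - {"x": 0, "y": 0, "z": 1, "spin": 0}

```text
time_s: 15.25
position: [0.6461, -0.1297, 0.1027]
tcp_rot: [[0.97, 0.004, 0.244], [-0.244, -0.016, 0.97], [0.008, -1.0, -0.014]]
force: [-0.0, 0.3, -7.4]
opening: 0.268
```

```bash
python3 st.py; python3 cap.py scene 10; python3 mom.py; python3 tilt.py scene9.pkl scene10.pkl;python3 tilt.py scene0.pkl scene10.pkl; python3 st.py
```

```text
t 15.25 pos [ 646.1 -129.7  102.7] jaw deg -14.12 F [-0.04  0.34 -7.42] M [ 0.041 -0.044  0.052] op 23.28 tool y [ 0.0044 -0.0155 -0.9999]
t 15.25 pos [ 646.1 -129.7  102.7] jaw deg -14.12 F [-0.04  0.34 -7.42] M [ 0.041 -0.044  0.052] op 0.26758201147378996 j [-20.7  41.4  83.   -0.9  55.1  -6.1]
mean F,M [-0.077  0.161 -7.657 -0.029 -0.059  0.012] std [0.495 0.476 0.467 0.028 0.034 0.026] Mjaw -0.0137
n 43 neg side rise 9.78 pos side 8.21 tilt deg (+=hub up) -0.37 rise at 0 8.96
n 43 neg side rise 10.45 pos side 9.17 tilt deg (+=hub up) -0.29 rise at 0 9.78
t 15.9 pos [ 646.1 -129.7  102.6] jaw deg -14.12 F [ 0.67  0.44 -7.98] M [-0.086 -0.052  0.016] op 23.52 tool y [ 0.0043 -0.0154 -0.9999]
```

Lifted about 7.5 mm, weight about 7.6 N. The net moment is near zero, which puts the balance point about 3-4 mm to the hub side of the grip. I'll keep this grip and account for the offset when placing. Lifting clear of the rack.

Emit:
apply_moves:
  steps:
    - {"x": 0.3, "y": 0, "z": 6, "spin": 0}
    - {"x": 0.3, "y": 0, "z": 9, "spin": 0}
    - {"x": 0.3, "y": 0, "z": 10, "spin": 0}
    - {"x": 0, "y": 0, "z": 10, "spin": 0}
    - {"x": 0, "y": 0, "z": 10, "spin": 0}
    - {"x": 0, "y": 0, "z": 7, "spin": 0}
    - {"x": 0, "y": 0, "z": 3, "spin": 0}

```text
time_s: 16.6
position: [0.6473, -0.1297, 0.1636]
tcp_rot: [[0.97, 0.006, 0.244], [-0.244, -0.016, 0.97], [0.01, -1.0, -0.014]]
force: [0.3, 0.5, -6.9]
opening: 0.27
```

```bash
python3 st.py; python3 cap.py scene 11; python3 mom.py
```

```text
t 16.6 pos [ 647.3 -129.7  163.6] jaw deg -14.11 F [ 0.31  0.54 -6.87] M [ 0.013 -0.079 -0.021] op 23.51 tool y [ 0.0061 -0.0161 -0.9999]
t 16.6 pos [ 647.3 -129.7  163.6] jaw deg -14.11 F [ 0.31  0.54 -6.87] M [ 0.013 -0.079 -0.021] op 0.2702245287008089 j [-20.7  37.   80.6  -0.8  61.7  -6.2]
mean F,M [-2.240e-01  1.070e-01 -7.563e+00 -1.300e-02 -6.200e-02 -2.000e-03] std [0.517 0.317 0.649 0.028 0.03  0.03 ] Mjaw 0.0027
```

View pics/scene11.png

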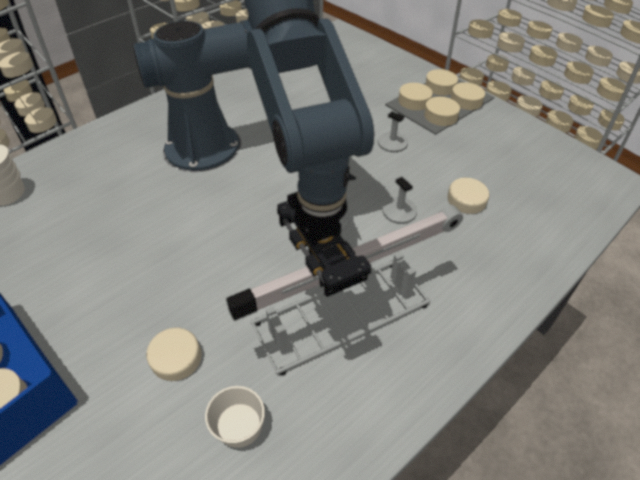

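The scene shows the lever held level above the rack, with the hub at (453,222) and the grip end at (242,304). Carrying to the stand.

Emit:
apply_moves:
  steps:
    - {"x": -8, "y": 8, "z": 0, "spin": 0.01}
    - {"x": -14, "y": 15, "z": 0, "spin": 0.019}
    - {"x": -16, "y": 17, "z": 0, "spin": 0.021}
    - {"x": -16, "y": 17, "z": 0, "spin": 0.021}
    - {"x": -16, "y": 17, "z": 0, "spin": 0.021}
    - {"x": -16, "y": 17, "z": 0, "spin": 0.021}
    - {"x": -16, "y": 17, "z": 0, "spin": 0.021}
    - {"x": -16, "y": 17, "z": 0, "spin": 0.021}
    - {"x": -12, "y": 13, "z": 0, "spin": 0.016}
    - {"x": -6, "y": 6, "z": 0, "spin": 0.008}
    - {"x": 0, "y": 0, "z": 0, "spin": 0}

```text
time_s: 18.35
position: [0.4987, 0.0236, 0.1645]
tcp_rot: [[0.998, 0.006, 0.056], [-0.056, -0.012, 0.998], [0.007, -1.0, -0.012]]
force: [0.2, 0.2, -7.7]
opening: 0.269
```

```bash
python3 st.py
```

```text
t 18.35 pos [498.7  23.6 164.5] jaw deg -3.21 F [ 0.15  0.19 -7.74] M [ 0.001 -0.065  0.018] op 23.39 tool y [ 0.0061 -0.0122 -0.9999]
```

Emit:
apply_moves:
  steps:
    - {"x": -6, "y": 6, "z": 0, "spin": 0.01}
    - {"x": -9, "y": 10, "z": 0, "spin": 0.013}
    - {"x": -9, "y": 10, "z": 0, "spin": 0.013}
    - {"x": -9, "y": 10, "z": 0, "spin": 0.013}
    - {"x": -7, "y": 8, "z": 0, "spin": 0.01}
    - {"x": -4, "y": 4, "z": 0, "spin": 0.005}
    - {"x": 0, "y": 0, "z": 0, "spin": 0}
    - {"x": 0, "y": 0, "z": 0, "spin": 0}

```text
time_s: 19.15
position: [0.4535, 0.0744, 0.1656]
tcp_rot: [[1.0, 0.012, -0.013], [0.013, -0.013, 1.0], [0.012, -1.0, -0.013]]
force: [-0.8, -0.1, -7.0]
opening: 0.272
```

```bash
python3 st.py; python3 cap.py wrist 12; python3 cap.py scene 12;python3 cap.py top 12
```

```text
t 19.15 pos [453.5  74.4 165.6] jaw deg 0.74 F [-0.8  -0.11 -6.96] M [-0.023 -0.006 -0.02 ] op 23.66 tool y [ 0.0123 -0.0127 -0.9998]
t 19.15 pos [453.5  74.4 165.6] jaw deg 0.74 F [-0.8  -0.11 -6.96] M [-0.023 -0.006 -0.02 ] op 0.27192826456400016 j [ -4.2  23.5 109.5  -0.9  46.3  -4.3]
t 19.2 pos [453.5  74.3 165.5] jaw deg 0.72 F [ 0.16 -0.26 -7.59] M [-0.063 -0.109 -0.028] op 0.26700548607418134 j [ -4.2  23.5 109.5  -0.9  46.3  -4.3]
t 19.25 pos [453.7  74.1 165.5] jaw deg 0.7 F [-0.33 -0.03 -6.69] M [-0.018 -0.079 -0.017] op 0.2708727314633562 j [ -4.2  23.5 109.5  -0.9  46.3  -4.3]
```

View pics/wrist12.png

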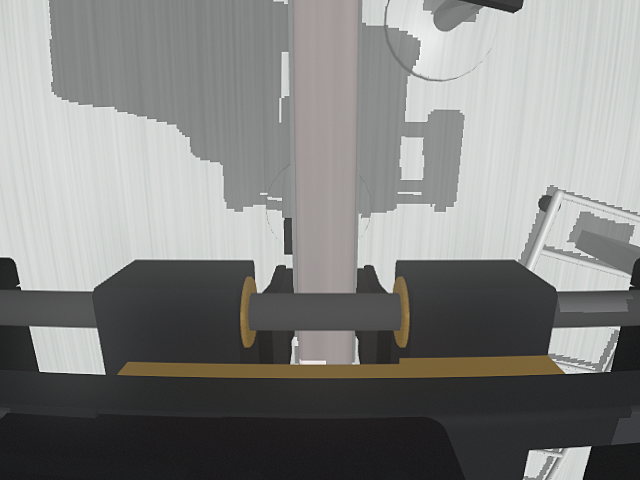

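View pics/scene12.png

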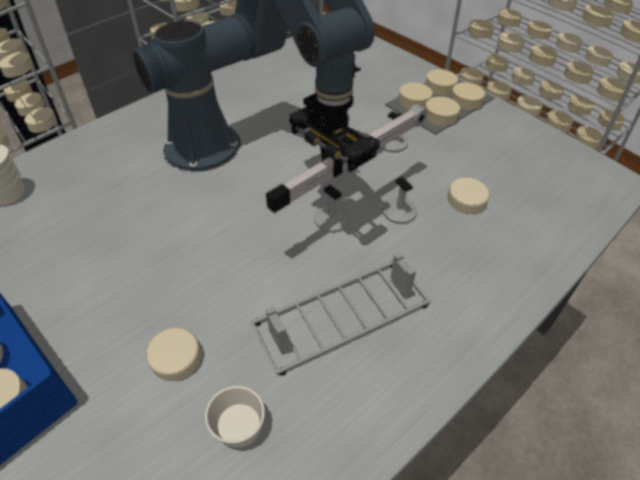

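View pics/top12.png

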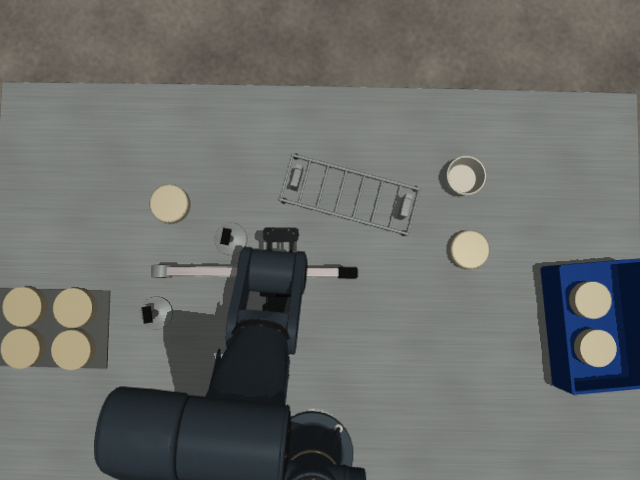

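Top and scene show the lever square across world y over the nearest stand, with the hub at top (160,270) and the grip end at (348,272). Next I'll check its pitch from the scene image.

```bash
cat > pitch.py <<'E'
import sys
from h import *
im,p=pickle.load(open(sys.argv[1],"rb"));x,y,ang=[float(v) for v in sys.argv[2:5]];box=[int(v) for v in sys.argv[5:9]]
thr=float(sys.argv[9]) if len(sys.argv)>9 else 430
u=np.array([np.cos(np.radians(ang)),np.sin(np.radians(ang)),0]);n=np.array([u[1],-u[0],0]);O=np.array([x,y,0])/1000
g=im.astype(float);m=(g[...,0]-g[...,1]>4)&(g.sum(-1)>thr)
C=-p['R'].T@p['t'];S=[];Z=[]
for c in range(box[0],box[2]):
    r=np.nonzero(m[box[1]:box[3],c])[0]
    if len(r)<4: continue
    q=cv2.undistortPoints(np.array([[[c,box[1]+r.mean()]]],float),K(p),p['dist']).reshape(2)
    d=p['R'].T@np.r_[q,1];t=((O-C)@n)/(d@n);X=C+d*t;S.append((X-O)@u*1000);Z.append(X[2]*1000)
S=np.array(S);Z=np.array(Z);k=np.ones(len(S),bool)
for _ in range(4): f=np.polyfit(S[k],Z[k],1);k=abs(np.polyval(f,S)-Z)<1.5
print("n",k.sum(),"of",len(k),"span",S[k].min().round(),S[k].max().round(),"pitch deg",np.degrees(f[0]).round(2),"ztop at 0",f[1].round(1))
E
python3 pitch.py scene0.pkl 663 -72 75.8 225 220 470 350
python3 pitch.py scene12.pkl 453.7 74.2 90.7 285 105 425 215
```

```text
n 166 of 183 span -182.0 192.0 pitch deg 0.05 ztop at 0 118.7
n 68 of 79 span -117.0 250.0 pitch deg -0.14 ztop at 0 189.1
```

Pitch is -0.14°, so effectively level. Aligning and lowering.

Emit:
apply_moves:
  steps:
    - {"x": -1.5, "y": 1.2, "z": -4, "spin": 0}
    - {"x": -1.5, "y": 1.2, "z": -8, "spin": 0}
    - {"x": 0, "y": 0, "z": -8, "spin": 0}
    - {"x": 0, "y": 0, "z": -8, "spin": 0}
    - {"x": 0, "y": 0, "z": -6, "spin": 0}
    - {"x": 0, "y": 0, "z": -3, "spin": 0}
    - {"x": 0, "y": 0, "z": 0, "spin": 0}

```text
time_s: 20.0
position: [0.4516, 0.0756, 0.1244]
tcp_rot: [[1.0, 0.012, -0.01], [0.01, -0.013, 1.0], [0.012, -1.0, -0.013]]
force: [-0.7, -0.5, -8.0]
opening: 0.271
```

```bash
python3 st.py; python3 mom.py; python3 st.py
```

```text
t 20.0 pos [451.6  75.6 124.4] jaw deg 0.58 F [-0.69 -0.52 -7.98] M [-0.023 -0.058  0.024] op 23.53 tool y [ 0.0118 -0.0128 -0.9998]
mean F,M [-1.360e-01 -6.500e-02 -7.701e+00 -2.000e-02 -5.100e-02  3.000e-03] std [0.476 0.489 0.581 0.033 0.03  0.022] Mjaw -0.0065
t 20.6 pos [452.   75.6 125.2] jaw deg 0.58 F [ 0.7  -0.34 -6.68] M [-0.065 -0.057  0.004] op 23.49 tool y [ 0.0136 -0.0129 -0.9998]
```

Emit:
apply_moves:
  steps:
    - {"x": -1, "y": 0.7, "z": -4, "spin": 0}
    - {"x": 0, "y": 0, "z": -4, "spin": 0}
    - {"x": 0, "y": 0, "z": -2.5, "spin": 0}
    - {"x": 0, "y": 0, "z": 0, "spin": 0}

```text
time_s: 21.0
position: [0.4509, 0.0764, 0.1138]
tcp_rot: [[1.0, 0.014, -0.01], [0.01, -0.013, 1.0], [0.013, -1.0, -0.013]]
force: [-0.2, -0.6, -7.9]
opening: 0.267
```

```bash
python3 st.py; python3 cap.py scene 13; python3 cap.py wrist 13; python3 - <<'E'
from h import *
im=pickle.load(open("scene13.pkl","rb"))[0]
cv2.imwrite("pics/c13.png",cv2.resize(im[110:260,250:450],None,fx=4,fy=4,interpolation=cv2.INTER_CUBIC)[:,:,::-1])
E
```

```text
t 21.0 pos [450.9  76.4 113.8] jaw deg 0.58 F [-0.21 -0.6  -7.91] M [-0.035  0.006 -0.009] op 23.23 tool y [ 0.0136 -0.0129 -0.9998]
t 21.0 pos [450.9  76.4 113.8] jaw deg 0.58 F [-0.21 -0.6  -7.91] M [-0.035  0.006 -0.009] op 0.2670010797478353 j [ -4.   29.  112.4  -1.1  37.8  -3.7]
t 21.05 pos [451.   76.4 113.9] jaw deg 0.58 F [ 0.78 -0.87 -7.28] M [-0.026 -0.083 -0.003] op 0.2724092754558522 j [ -4.   29.  112.4  -1.1  37.8  -3.7]
```

View pics/c13.png

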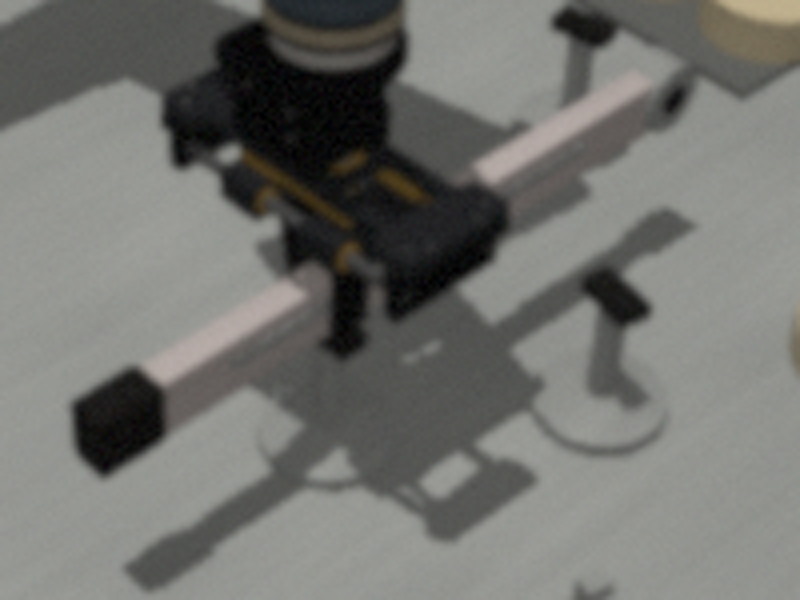

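View pics/wrist13.png

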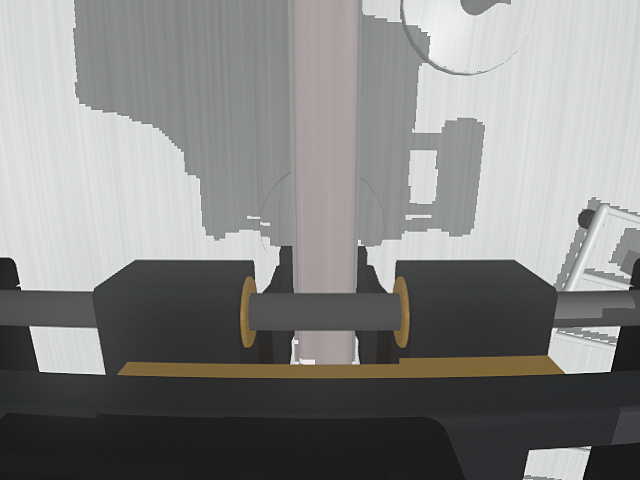

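Emit:
apply_moves:
  steps:
    - {"x": 0, "y": 0, "z": -1.2, "spin": 0}
    - {"x": 0, "y": 0, "z": -1.2, "spin": 0}
    - {"x": 0, "y": 0, "z": -1, "spin": 0}
    - {"x": 0, "y": 0, "z": 0, "spin": 0}

```text
time_s: 21.5
position: [0.4516, 0.0763, 0.1106]
tcp_rot: [[1.0, 0.015, -0.01], [0.01, -0.013, 1.0], [0.015, -1.0, -0.013]]
force: [-1.1, 0.2, -8.6]
opening: 0.271
```

```bash
python3 st.py
```

```text
t 21.5 pos [451.6  76.3 110.6] jaw deg 0.58 F [-1.11  0.23 -8.63] M [-0.029 -0.047  0.033] op 23.62 tool y [ 0.0151 -0.013  -0.9998]
```

Emit:
apply_moves:
  steps:
    - {"x": -0.5, "y": 0, "z": -0.7, "spin": 0}
    - {"x": 0, "y": 0, "z": -0.7, "spin": 0}

```text
time_s: 21.7
position: [0.4515, 0.0762, 0.1101]
tcp_rot: [[1.0, 0.016, -0.01], [0.01, -0.013, 1.0], [0.016, -1.0, -0.013]]
force: [-2.8, -0.4, 7.0]
opening: 0.266
```

```bash
python3 st.py
```

```text
t 21.7 pos [451.5  76.2 110.1] jaw deg 0.59 F [-2.82 -0.38  6.95] M [-0.059  0.361  0.012] op 23.14 tool y [ 0.0164 -0.0132 -0.9998]
```

Contact, pressing lightly. Easing off before release.

Emit:
apply_moves:
  steps:
    - {"x": 0, "y": 0, "z": 0.3, "spin": 0}

```text
time_s: 21.8
position: [0.4515, 0.0763, 0.1105]
tcp_rot: [[1.0, 0.017, -0.01], [0.01, -0.013, 1.0], [0.017, -1.0, -0.013]]
force: [0.0, 0.1, -6.6]
opening: 0.27
```

```bash
python3 st.py;python3 mom.py; python3 cap.py scene 14; python3 pitch.py scene14.pkl 451.3 76 90.6 260 100 430 240
```

```text
t 21.8 pos [451.5  76.3 110.5] jaw deg 0.59 F [ 0.02  0.15 -6.64] M [-0.03  -0.045 -0.012] op 23.53 tool y [ 0.0168 -0.0132 -0.9998]
mean F,M [ 2.560e-01 -2.180e-01 -7.235e+00 -3.100e-02 -5.900e-02  6.000e-03] std [0.38  0.559 0.717 0.048 0.022 0.03 ] Mjaw -0.0157
t 22.4 pos [451.4  76.3 110.2] jaw deg 0.59 F [ 0.18 -0.14 -8.29] M [-0.012 -0.046  0.029] op 0.27244687618237523 j [ -4.   29.4 112.6  -1.1  37.1  -3.7]
n 43 of 80 span -115.0 243.0 pitch deg 0.24 ztop at 0 134.4
```

Emit:
apply_moves:
  steps:
    - {"x": 0, "y": 0, "z": -0.4, "spin": 0}

```text
time_s: 22.55
position: [0.4514, 0.0762, 0.1101]
tcp_rot: [[1.0, 0.016, -0.01], [0.01, -0.013, 1.0], [0.016, -1.0, -0.013]]
force: [-1.2, -0.4, 1.3]
opening: 0.271
```

```bash
python3 st.py; python3 mom.py
```

```text
t 22.55 pos [451.4  76.2 110.1] jaw deg 0.6 F [-1.22 -0.44  1.27] M [-0.129  0.112 -0.019] op 23.59 tool y [ 0.016  -0.0133 -0.9998]
mean F,M [-1.161 -0.611 -1.038 -0.089  0.118 -0.009] std [0.49  0.433 1.771 0.033 0.047 0.019] Mjaw -0.1152
```

Seated, with the tool carrying about 0 N. Opening.

Emit:
apply_moves:
  steps:
    - {"x": 0, "y": 0, "z": 0, "spin": 0}
    - {"x": 0, "y": 0, "z": 0, "spin": 0}
    - {"x": 0, "y": 0, "z": 0, "spin": 0}
    - {"x": 0, "y": 0, "z": 0, "spin": 0}
  grip: 46

```text
time_s: 23.55
position: [0.4543, 0.0763, 0.1108]
tcp_rot: [[1.0, 0.023, -0.01], [0.01, -0.013, 1.0], [0.023, -1.0, -0.013]]
force: [-0.7, -0.8, -0.3]
opening: 0.506
```

```bash
python3 st.py; python3 cap.py scene 15; python3 pitch.py scene15.pkl 451.3 76 90.6 260 100 430 240;  python3 cap.py wrist 15; python3 - <<'E'
from h import *
im=pickle.load(open("scene15.pkl","rb"))[0]
cv2.imwrite("pics/c15.png",cv2.resize(im[110:260,250:450],None,fx=4,fy=4,interpolation=cv2.INTER_CUBIC)[:,:,::-1])
E
```

```text
t 23.55 pos [454.3  76.3 110.8] jaw deg 0.56 F [-0.7  -0.76 -0.33] M [ 0.039 -0.049  0.002] op 44.05 tool y [ 0.0227 -0.0131 -0.9997]
t 23.55 pos [454.3  76.3 110.8] jaw deg 0.56 F [-0.7  -0.76 -0.33] M [ 0.039 -0.049  0.002] op 0.5063761601286976 j [ -4.   29.4 112.4  -1.1  36.8  -3.7]
n 49 of 80 span -115.0 246.0 pitch deg 0.13 ztop at 0 134.4
t 23.6 pos [454.3  76.3 110.8] jaw deg 0.56 F [-0.18 -0.66 -0.2 ] M [-0.002 -0.119 -0.032] op 0.509279766774962 j [ -4.   29.4 112.4  -1.1  36.8  -3.7]
```

View pics/c15.png

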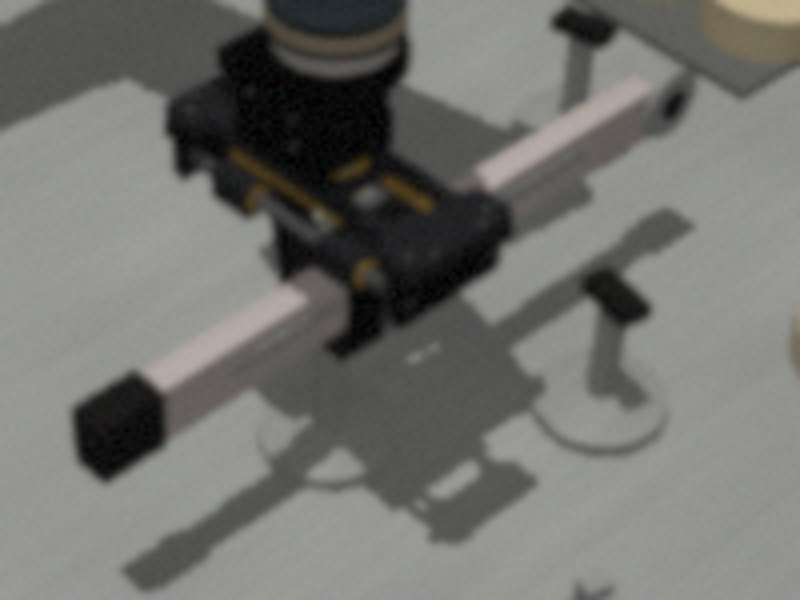

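View pics/wrist15.png

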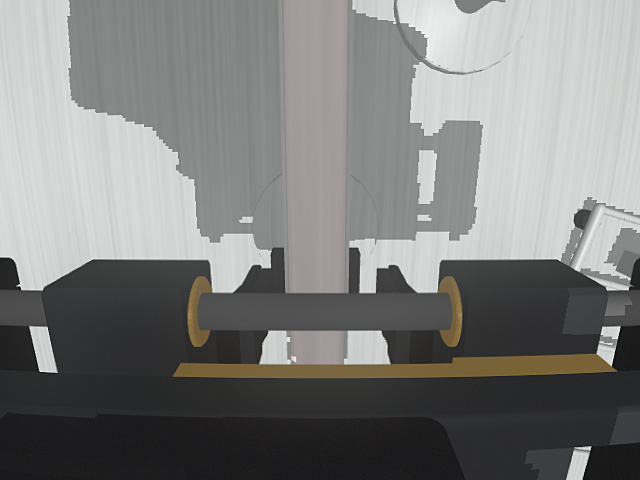

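Fingers are off and the lever stays level (pitch 0.13°, against -0.14° in the carry). Centre the jaws and rise.

Emit:
apply_moves:
  steps:
    - {"x": -2, "y": 0, "z": 0, "spin": 0}
    - {"x": 0, "y": 0, "z": 3, "spin": 0}
    - {"x": 0, "y": 0, "z": 6, "spin": 0}
    - {"x": 0, "y": 0, "z": 10, "spin": 0}
    - {"x": 0, "y": 0, "z": 15, "spin": 0}
    - {"x": 0, "y": 0, "z": 20, "spin": 0}
    - {"x": 0, "y": 0, "z": 20, "spin": 0}
    - {"x": 0, "y": 0, "z": 25, "spin": 0}
    - {"x": 0, "y": 0, "z": 25, "spin": 0}
    - {"x": 0, "y": 0, "z": 0, "spin": 0}
  grip: 56

```text
time_s: 24.65
position: [0.4513, 0.0764, 0.2444]
tcp_rot: [[1.0, 0.025, -0.01], [0.01, -0.013, 1.0], [0.025, -1.0, -0.013]]
force: [0.1, 0.1, 0.4]
opening: 0.647
```

```bash
python3 st.py; python3 cap.py scene 16; python3 pitch.py scene16.pkl 451.3 76 90.6 260 100 430 240;  python3 cap.py wrist 16; python3 - <<'E'
from h import *
im=pickle.load(open("scene16.pkl","rb"))[0]
cv2.imwrite("pics/c16.png",cv2.resize(im[110:260,250:450],None,fx=4,fy=4,interpolation=cv2.INTER_CUBIC)[:,:,::-1])
E
```

```text
t 24.65 pos [451.3  76.4 244.4] jaw deg 0.57 F [0.12 0.11 0.35] M [ 0.047 -0.035  0.031] op 56.26 tool y [ 0.0251 -0.0131 -0.9996]
t 24.65 pos [451.3  76.4 244.4] jaw deg 0.57 F [0.12 0.11 0.35] M [ 0.047 -0.035  0.031] op 0.646674985031866 j [ -4.   15.7 105.1  -0.8  57.7  -4.1]
n 57 of 81 span -118.0 246.0 pitch deg 0.15 ztop at 0 134.5
t 24.7 pos [450.2  76.4 242.9] jaw deg 0.56 F [-0.27  0.22  0.26] M [-0.005 -0.07   0.001] op 0.6388764331576299 j [ -4.   15.8 105.2  -0.8  57.7  -4.1]
```

View pics/c16.png

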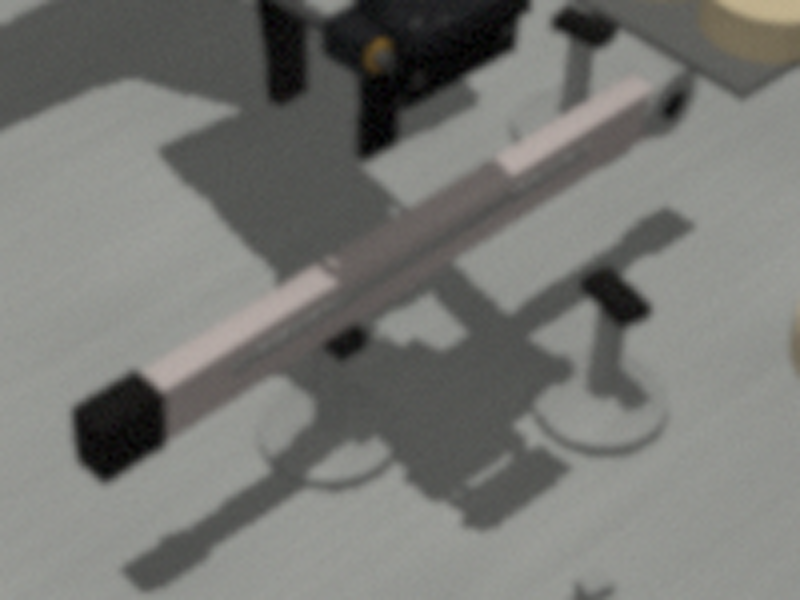

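View pics/wrist16.png

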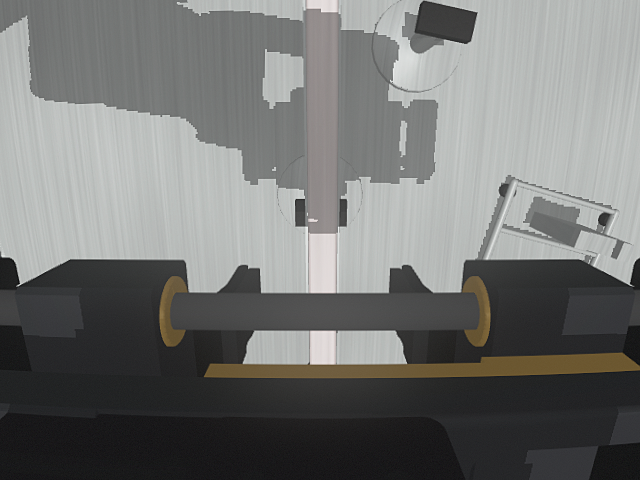

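Scene crop: the lever lies level on the target pad, which shows under it at crop (345,342), and the gripper is clear above. Wrist: the pad shows evenly either side of the bar at (300,212) and (343,212). Handing in.

```bash
python3 -c "
from rig import job
print(job.hand_in())"
```

```text
the job is handed in; nothing more can be done
None
```

The lever is lying level and balanced by itself across the pad of the drip stand nearest the base, and the job is handed in. It took about 25 s of the 72 s allowed.

- **Finding the balance point:** I tried the lever at three grip points.
  - At the origin it tipped about 1.3°, with the hub end rising.
  - At about 45 mm toward the hand grip it came up whole, but with a wrist moment.
  - At about 62 mm it came up level with almost no moment. The balance point was about 2.5 mm to the hub side of that grip, so I offset the placing to put it over the pad's centre.
- **Last checks:**
  - After release and after backing away, the lever's pitch read about 0.15° from the scene camera.
  - The pad shows evenly on both sides of the bar.
  - The gripper is about 13 cm clear and the wrist force is back to zero.
  - The cheeses and mould were never approached.
- **Not perfect:**
  - The first touch on the pad pressed with about 7 N beyond the lever's weight for one step, then I eased off.
  - The tool slowly tilted up to 1.6° during the moves, which these moves can't correct. It did not visibly tilt the lever.
  - On the third lift, the scene camera's tilt reading (-0.4°) disagreed with the tool's rotation (+0.3°). Later readings were all within 0.25° of level.

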